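# Put the bench tools back into their routed inserts

### The arm

A 6-joint arm with a two-finger parallel gripper is mounted at the origin on a cart in front of the work surface, level with it; the furniture and walls round the work are solid. World frame = base frame: x ahead of the robot, y to its left, z up, the work surface at z = 0. Lengths are in m, angles in degrees, forces in N, time in s.
With the tool pointing down it reaches from about 0.25 to 0.725 m from the base axis. Payload 9.7 kg.
Tool frame: the origin (TCP) lies midway between the tips of the shut fingers; the grasp point (between the pads) lies 19 mm behind it; x points along the fingers, y is the direction in which the jaws open and shut, and the axes are right-handed (so a half turn about x gives the same grasp; the last joint's range is limited). The gripper opens to 85 mm and grips with 20 to 120 N. Pads are 22 mm wide; open, the fingers measure 114 mm over their backs; the gripper's body (76 mm by 85 mm) begins 54 mm behind the grasp point. The pads swing forward as they close: fully open they stand 13 mm farther back than shut.
Start: joints at [-66.692, 4.979, 10.078, 95.1, 0, 90], TCP at [0.218, -0.505, 0.231] pointing down, gripper open.
Joint ranges: [-179.16, 179.16], [-48.56, 103.87], [-65.8, 70.77], [-126.05, 130.52], [-82.76, 87.17], [-180, 180]. Speed limits (degrees/s): [127.2, 127.2, 147.25, 180, 180, 180].

### API

Orientations are given as [roll, pitch, yaw] about the fixed x, y, z axes, in that order (R = Rz(yaw) Ry(pitch) Rx(roll)).
In Python, from workcell import bot, cams gives the robot as it stands.
- The arm moves only by the tool apply_moves, never from a script. Its argument "commands" is a list of rows, each a list of 5 numbers: the shift along the tool's x, y, z in m, then the turn about the tool's x in rad, then the opening, from -1 (shut) to 1 (fully open). In form: [[tx, ty, tz, roll, hand], ...]. A call has 1 to 12 rows; each row is the pose to reach, as a shift and turn from the pose measured when the call began, along the tool's axes at that moment; what a row does not reach only later rows make up. A row lasts 1/10 s, in which the tool goes at most 50 mm and 8.59 degrees, less where a joint would pass 70% of its speed; a pose out of reach is approached as far as the arm can. A call with a gripper value outside its range is refused whole. The fingers move at their own pace and stop on an object; "newtons" is the grip in N (left out, the last holds). Time passes only in rows, so rows that repeat a pose let the fingers close. It gives the time, the measured TCP pose, the force and the opening at its end, in the units of the state.
- bot.get_obs(): the state, without advancing time (a new reading comes with each control period).
- cams.camera(name): name is "scene" or "side" or "wrist"; returns a dict with "frame" (384x512x3 uint8, blue, green, red), "depth" (384x512 float32, m along the optical axis (not along the pixel's ray), 0 where there is no reading), "camera_matrix" (3x3 intrinsics, pixels), "R" (3x3) and "t" (3): a world point X has camera coordinates R X + t; the wrist camera has in their place "mount" (4x4, takes a point from camera to tool coordinates, whose origin is the TCP and whose axes are the tool frame's). Camera axes: x right, y down, z forward; pixel columns grow to the right and rows downward; lengths in m; the calibration is good to about 2 mm. A picture is of the moment at which its call begins: read the wrist's pose just before it.
- bot.job_done(): hands the job in, once; it reports no verdict.
Trained networks look in the newest picture that a camera, given by its name, has taken for a name from the list of things; names that differ only in an ending like _2 or _b are one class to them, and where a whole thing is asked for, a point or a joint stands for the part that bears it (a point fixed in the world has none). Each returns a list of dicts, best first, with "confidence" (0 to 1); they miss things now and then, are a little off and sometimes report something else, mostly with a low value. They report only what shows in the picture. A call takes as long as a camera call.
- cams.spot_in(name, camera): "rect" ([left, top, right, bottom] in pixels, round what is visible of it).
The state is a dict: "time": time; "q": joint angles; "qd": joint speeds; "joint_efforts": joint torques, N m; "ee_pos": TCP position; "tcp_rot": TCP orientation; "wrist_force": force on the tool from outside, world axes, zero at the start; "torque": the same for the moment, N m; "opening": finger opening in m.
Only numpy, scipy, OpenCV 4.12 (cv2) and the standard library are available. Lean on these libraries where they do the work, as an engineer would, in place of code of your own. Each camera call takes 0.05 s, during which the arm holds its last target. There are 200 camera calls.

### The job

Put the four tools lying to the left of the vice back into the wooden inserts in the tray on the right, each one into the bay that is cut for it: longer screwdriver, shorter screwdriver, block plane and ring spanner. Set each one down, do not drop it, so that it lies right down on the floor of its own bay; leave the tape measure and the pencil where they are.

Things in the scene. Friction and masses are not known exactly. Their poses are not given: they have to be found in the camera images.
- long_driver: longer screwdriver (red handle), 205 mm long, lying on the bench. Origin: mid-length, on its underside; +y along it to the handle end (away from the robot at the start, as in its bay), z up. Handle y = +6 to +102 mm, 28 mm wide, 27 mm high; 6 mm shaft, 13 mm above the underside, to the tip at y = -103 mm. Grip across the handle at y = +44 mm
- short_driver: shorter screwdriver (blue handle), 155 mm long, lying on the bench. Origin: mid-length, on its underside; +y along it to the handle end (away from the robot at the start, as in its bay), z up. Handle y = -20 to +78 mm, 28 mm wide, 27 mm high; 6 mm shaft, 13 mm above the underside, to the tip at y = -77 mm. Grip across the handle at y = +24 mm
- small_plane: steel block plane, 45 wide, 155 long, 42 mm high, up to 0.85 kg, standing on its sole. Origin: centre of the sole; y along it, front knob at -y (towards the robot at the start), z up. Sides upright and flat from 4 to 28 mm above the sole: grip across them at y = +12 mm, which comes over the trough if it keeps this direction; either way round fits the bay
- ring_spanner: steel ring spanner, 143 mm long, rings 23 mm wide, 9 mm thick, lying flat. Origin: mid-length, on its underside; y along it (+y away from the robot at the start), z up. Grip across the 12 mm wide bar (y = -48 to +48 mm) at y = +12 mm, which comes over the trough if it keeps this direction; either way round fits the bay
- bay_long (a point): bay of the longer screwdriver: keyed pocket 218 mm long, 42 mm wide for the handle (far side), 20 mm wide for the shaft, 14 mm deep. Point: on the floor, 11 mm above the bench, where the seated driver's origin belongs; x along the bay to the handle end (away from the robot), z up. A finger trough, 56 mm wide, down to 11 mm above the bench, crosses all four inserts; its middle: x = +44 mm
- bay_short (a point): bay of the shorter screwdriver: the like keyed pocket (42 mm handle, 20 mm shaft, 14 mm deep), but 168 mm long. Point: on the floor, 11 mm above the bench, where the seated driver's origin belongs; x along the bay to the handle end (away from the robot), z up; finger trough's middle at x = +24 mm
- bay_plane (a point): bay of the plane: plain pocket 59 mm wide, 168 mm long, 14 mm deep. Point: on the floor, 11 mm above the bench, where the plane's origin belongs; x along the bay away from the robot, z up; trough's middle at x = +12 mm. All inserts: wood, 240 x 74 x 20 mm, fixed side by side in a tray in changing order, long axes parallel, tops 25 mm above the bench; tray lip 11 mm high
- bay_spanner (a point): bay of the spanner: the narrowest plain pocket, 37 mm wide, 156 mm long, only 8 mm deep. Point: on its floor, 17 mm above the bench, where the spanner's origin belongs; x along the bay away from the robot, z up; finger trough's middle (trough floor 11 mm above the bench) at x = +12 mm
- pocket_tape: bystander: yellow tape measure, 75 x 101 x 37 mm, lying behind the vice; leave it alone. Origin: centre of its underside
- flat_pencil: bystander: red flat carpenter's pencil, 168 x 13 x 8 mm, lying crosswise between the vice and the tape measure; leave it alone. Origin: centre of its underside

How it is judged (in metres and radians):
At the end, for the whole second after the job is handed in: Each of the four tools rests on the floor of its own bay: its origin within 13 mm of the bay's point seen from above and less than 5 mm above the floor, its length along the bay within 0.2 rad, the plane and spanner flat within 0.1 rad, all at rest (horizontal distance between long_driver and bay_long below 0.013 m and z of long_driver in the frame of bay_long below 0.005 m and angle between the y axis of long_driver and the x axis of bay_long, either way round below 0.2 rad and linear speed of each of long_driver, short_driver, small_plane, ring_spanner below 0.02 m/s and horizontal distance between short_driver and bay_short below 0.013 m and z of short_driver in the frame of bay_short below 0.005 m and angle between the y axis of short_driver and the x axis of bay_short, either way round below 0.2 rad and horizontal distance between small_plane and bay_plane below 0.013 m and z of small_plane in the frame of bay_plane below 0.005 m and angle between the y axis of small_plane and the x axis of bay_plane, either way round below 0.2 rad and angle between each of small_plane, ring_spanner's own z axis and vertical below 0.1 rad and horizontal distance between ring_spanner and bay_spanner below 0.013 m and z of ring_spanner in the frame of bay_spanner below 0.005 m and angle between the y axis of ring_spanner and the x axis of bay_spanner, either way round below 0.2 rad); the robot touches nothing.
It fails at once if the tape measure was pushed more than 30 mm (distance of pocket_tape from where it was at the start of the episode above 0.03 m).
It fails at once if the pencil was pushed more than 30 mm (distance of flat_pencil from where it was at the start of the episode above 0.03 m).
It fails at once if a tool was dropped into its bay (falling free at over 0.7 m/s) ((horizontal distance between long_driver and bay_long below 0.05 m and linear speed of long_driver above 0.7 m/s and contact force between the fingers and long_driver below 0.05 N) or (horizontal distance between short_driver and bay_short below 0.05 m and linear speed of short_driver above 0.7 m/s and contact force between the fingers and short_driver below 0.05 N) or (horizontal distance between small_plane and bay_plane below 0.05 m and linear speed of small_plane above 0.7 m/s and contact force between the fingers and small_plane below 0.05 N) or (horizontal distance between ring_spanner and bay_spanner below 0.05 m and linear speed of ring_spanner above 0.7 m/s and contact force between the fingers and ring_spanner below 0.05 N)).
It also fails if it takes over 112 s, if anything falls off the work surface, if the arm or the gripper's body presses on something with over 40 N, if the wrist force passes 120 N, or if a joint passes its speed limit or range.

## Working session

There is one attempt and no reset: what is moved stays moved. The work goes in short steps, Python scripts to look and compute and a tool call to move; the robot and the scene stay as the last step left them, time stands still between calls to the robot, and variables do not carry over. Pictures are saved under pics/ and viewed, about 12 in all and at most 16, crops included, and the job is handed in when it is done.

Besides the shell and the picture viewer there is one more tool, called as name(argument=value, ...), one argument or row to a line, values as JSON. apply_moves: Moves the arm, as the interface text tells. Its arguments: {"type":"object","properties":{"commands":{"type":"array"},"newtons":{"type":"number"}},"required":["commands"]}

```bash
mkdir -p pics; cat > h.py <<'E'
import numpy as np, cv2
from workcell import bot, cams
from scipy.spatial.transform import Rotation as Ro
def pose():
    o=bot.get_obs(); T=np.eye(4); T[:3,3]=o["ee_pos"]; r=np.array(o["tcp_rot"])
    T[:3,:3]=Ro.from_euler('xyz',r,degrees=True).as_matrix() if r.shape==(3,) else r
    return T,o
def look(n):
    T,o=pose(); c=cams.camera(n)
    if n=='wrist': M=T@c["mount"]
    else:
        M=np.eye(4); M[:3,:3]=c["R"].T; M[:3,3]=-c["R"].T@c["t"]
    K=c["camera_matrix"]; d=c["depth"]; v,u=np.mgrid[:384,:512]
    P=np.stack([(u-K[0,2])/K[0,0]*d,(v-K[1,2])/K[1,1]*d,d],-1)@M[:3,:3].T+M[:3,3]
    P[d==0]=np.nan
    return c["frame"],P,M,K
E
python3 - <<'E'
from h import *
o=bot.get_obs(); print(o)
for n in ['scene','side','wrist']:
    f,P,M,K=look(n); cv2.imwrite(f'pics/{n}0.png',f); np.savez(f'{n}0.npz',f=f,P=P); print(n,M[:3,3].round(3))
    for k in ['long_driver','short_driver','small_plane','ring_spanner','bay_long','bay_short','bay_plane','bay_spanner','pocket_tape','flat_pencil']:
        r=cams.spot_in(k,n)
        for q in r[:2]:
            a=q['rect']; x,y=int((a[0]+a[2])/2),int((a[1]+a[3])/2); print(k,np.round(a),round(q['confidence'],2),P[y,x].round(3))
s=np.hstack([cv2.imread('pics/scene0.png'),cv2.imread('pics/side0.png')]); cv2.imwrite('pics/both0.png',cv2.resize(s,(800,300)))
E
```

```text
{'time': 0.0, 'q': array([-6.66911715e+01,  5.00988934e+00,  1.00314243e+01,  9.50986292e+01,
        1.95410186e-04,  8.99989323e+01]), 'qd': array([ 0.04113237, -0.04318585,  0.01351211, -0.10878035, -0.02048729,
       -0.05275573]), 'joint_efforts': array([ 3.37342708e-04, -5.20386815e+01,  4.64809799e+01,  1.59588869e-02,
       -5.05480125e-05, -1.16339045e-06]), 'ee_pos': array([ 0.21753286, -0.50488903,  0.23056755]), 'tcp_rot': array([-90.14629439,  89.92290548, 113.16360168]), 'wrist_force': array([ 0.47894192,  0.64503467, -0.44435315]), 'torque': array([-0.01045894,  0.01828422,  0.03554989]), 'opening': 0.08560253059294426}
scene [-0.339  0.333  1.086]
long_driver [170. 178. 197. 223.] 0.8 [0.628 0.096 0.   ]
long_driver [140. 200. 154. 219.] 0.22 [0.624 0.212 0.028]
short_driver [136. 200. 151. 219.] 0.55 [0.633 0.223 0.025]
small_plane [173. 244. 200. 294.] 0.59 [0.373 0.19  0.016]
small_plane [199. 223. 218. 264.] 0.39 [0.43  0.098 0.007]
ring_spanner [204. 222. 218. 260.] 0.56 [0.437 0.089 0.003]
bay_plane [317. 201. 335. 217.] 0.5 [ 0.357 -0.264  0.024]
bay_spanner 
[... 438 characters left out ...]
03]
ring_spanner [227. 268. 273. 307.] 0.69 [0.427 0.096 0.009]
bay_long [290. 113. 377. 160.] 0.94 [ 0.453 -0.441  0.01 ]
bay_short [279. 128. 365. 178.] 0.58 [ 0.458 -0.369  0.009]
bay_plane [272. 144. 352. 193.] 0.91 [ 0.457 -0.302  0.01 ]
bay_spanner [252. 161. 343. 217.] 0.74 [ 0.458 -0.216  0.017]
pocket_tape [225. 189. 260. 226.] 0.88 [ 0.548 -0.078  0.038]
flat_pencil [234. 198. 264. 250.] 0.62 [ 0.52  -0.064 -0.004]
flat_pencil [279. 128. 363. 177.] 0.49 [ 0.46  -0.368  0.009]
wrist [ 0.29  -0.472  0.372]
long_driver [150.   0. 223.  36.] 0.39 [ 0.344 -0.363  0.023]
bay_long [211.   0. 294.  67.] 0.56 [ 0.361 -0.436  0.009]
bay_short [148.   0. 219.  35.] 0.87 [ 0.342 -0.36   0.023]
```

View pics/both0.png

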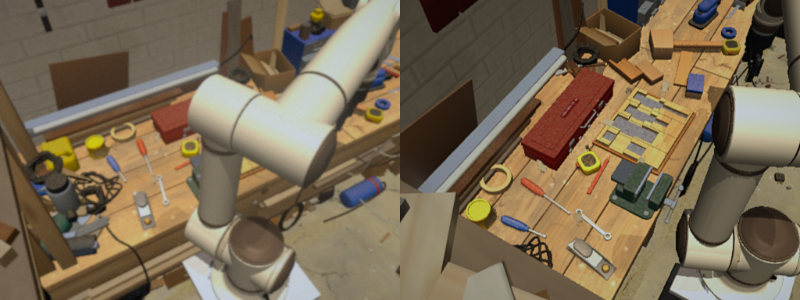

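```bash
python3 - <<'E'
import numpy as np, cv2
# top-down height map & color, 1.0mm px; x up, y left; x .2-.75, y -.55-.35
C=np.zeros((275,450,3),np.uint8)
for n in ['scene','side']:
    z=np.load(n+'0.npz'); P=z['P']; f=z['f']
    up=4
    P=cv2.resize(P.astype(np.float32),None,fx=up,fy=up); f=cv2.resize(f,None,fx=up,fy=up)
    r=((.75-P[...,0])/.002); c=((.35-P[...,1])/.002)
    m=np.isfinite(r)&(r>=0)&(r<275)&(c>=0)&(c<450)&(P[...,2]<.08)
    C[r[m].astype(int),c[m].astype(int)]=f[m]
    z=np.clip((P[...,2]+.01)/.06,0,1)
cv2.imwrite('pics/top0.png',cv2.resize(C,(800,489)))
E
```

```text
(no output)
```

View pics/top0.png

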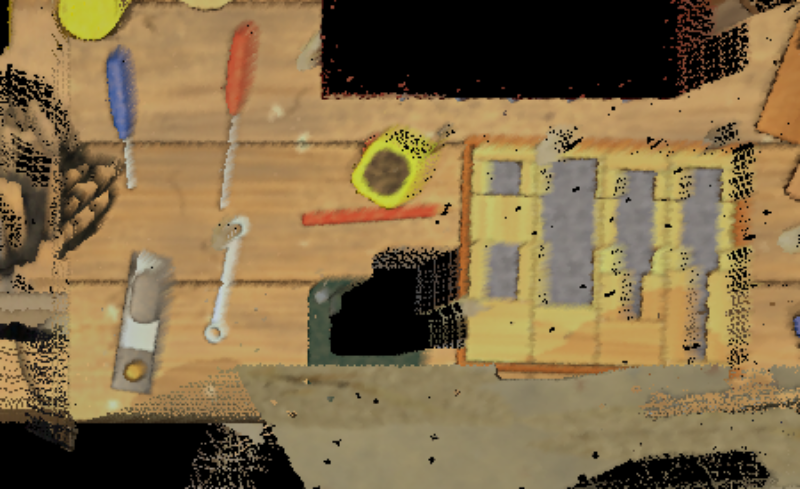

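The map shows the tools on the left (short driver, long driver, plane, spanner). The bays run left to right: spanner, plane, short, long. Next I'll measure poses from the depth clouds.

```bash
cat >> h.py <<'E'
def go(x,y,z,jaw=None):
    """print tool-frame shift to TCP world xyz, and roll turning tool y to line at world angle jaw (deg, mod 180)"""
    T,o=pose(); d=T[:3,:3].T@(np.array([x,y,z])-T[:3,3])
    s=''
    if jaw is not None:
        a=np.degrees(np.arctan2(T[1,1],T[0,1])); da=(jaw-a+90)%180-90
        s=f'roll {np.radians(-da):.3f} rad (world {da:.1f}deg; rows {abs(da)/8.59:.1f})'
    print('shift',d.round(4),s,'q6',round(o['q'][5],1),'dist',round(np.linalg.norm(d),3))
def axis(P,m):
    Q=P[m]; c=Q[:,:2].mean(0); w,V=np.linalg.eigh(np.cov((Q[:,:2]-c).T)); a=V[:,1]*np.sign(V[0,1])
    s=(Q[:,:2]-c)@a; n=np.array([-a[1],a[0]]); t=(Q[:,:2]-c)@n
    lo,hi=np.percentile(s,[.5,99.5]); tl,th=np.percentile(t,[2,98])
    mid=c+a*(lo+hi)/2+n*(tl+th)/2
    print('n',len(Q),'mid',mid.round(4),'len',round(hi-lo,4),'wid',round(th-tl,4),'ang',round(np.degrees(np.arctan2(a[1],a[0])),2),'z95',np.percentile(Q[:,2],95).round(4),'ends',(c+a*lo).round(3),(c+a*hi).round(3))
E
python3 - <<'E'
from h import *
T,o=pose(); print(T.round(3))
R={'long':(.5,.74,.055,.12),'short':(.53,.71,.185,.235),'plane':(.3,.48,.16,.215),'span':(.35,.52,.07,.12)}
for n in ['scene','side']:
    P=np.load(n+'0.npz')['P']
    for k,(a,b,c,d) in R.items():
        m=(P[...,0]>a)&(P[...,0]<b)&(P[...,1]>c)&(P[...,1]<d)&(P[...,2]>.004)&(P[...,2]<.06)
        print(n,k); axis(P,m)
    m=(P[...,0]>.3)&(P[...,0]<.75)&(P[...,1]<.03)&(P[...,1]>-.55)
    Q=P[m]
    for lo in (.06,.1,.14,.18):
        q=Q[(Q[:,2]>lo)&(Q[:,2]<lo+.04)]
        if len(q): print('obst',lo,len(q),q.min(0).round(2),q.max(0).round(2))
go(.40,-.40,.30,0 if False else 90)
E
```

```text
[[-0.     0.396 -0.918  0.218]
 [ 0.    -0.918 -0.396 -0.505]
 [-1.    -0.     0.     0.231]
 [ 0.     0.     0.     1.   ]]
scene long
n 281 mid [0.6197 0.0938] len 0.2361 wid 0.0521 ang -2.75 z95 0.0283 ends [0.502 0.097] [0.738 0.086]
scene short
n 304 mid [0.6219 0.2173] len 0.1759 wid 0.0412 ang 3.38 z95 0.0411 ends [0.534 0.214] [0.71  0.224]
scene plane
n 689 mid [0.385  0.1919] len 0.1505 wid 0.0426 ang -4.46 z95 0.0411 ends [0.31  0.199] [0.46  0.187]
scene span
n 252 mid [0.4396 0.101 ] len 0.1542 wid 0.0407 ang -4.59 z95 0.0336 ends [0.363 0.109] [0.517 0.096]
obst 0.06 1363 [ 0.34 -0.55  0.06] [ 0.75 -0.    0.1 ]
obst 0.1 414 [ 0.34 -0.55  0.1 ] [ 0.75 -0.    0.14]
obst 0.14 27 [ 0.72 -0.51  0.14] [ 0.75 -0.49  0.15]
side long
n 504 mid [0.6231 0.0965] len 0.2319 wid 0.046 ang -2.5 z95 0.0277 ends [0.507 0.097] [0.739 0.087]
side short
n 560 mid [0.6194 0.2204] len 0.1763 wid 0.0319 ang 2.75 z95 0.0403 ends [0.531 0.215] [0.708 0.223]
side plane
n 1183 mid [0.3869 0.1908] len 0.1567 wid 0.0441 ang -2.32 z95 0.0405 ends [0.309 0.196] [0.465 0.19 ]
side span
n 395 mid [0.4396 0.0998] len 0.1558 wid 0.039 ang -4.48 z95 0.0341 ends [0.362 0.108] [0.517 0.096]
obst 0.06 5725 [ 0.3  -0.55  0.06] [ 0.75 -0.    0.1 ]
obst 0.1 1812 [ 0.3  -0.55  0.1 ] [ 0.75 -0.    0.14]
obst 0.14 44 [ 0.71 -0.52  0.14] [ 0.75 -0.49  0.15]
shift [-0.0687 -0.0244 -0.2091] roll 0.407 rad (world -23.3deg; rows 2.7) q6 90.0 dist 0.221
```

```bash
python3 - <<'E'
from h import *
go(.37,-.33,.31,90)
E
```

```text
shift [-0.0787 -0.1005 -0.2093] roll 0.407 rad (world -23.3deg; rows 2.7) q6 90.0 dist 0.245
```

apply_moves(
  commands=[
    [-0.079,-0.1,-0.209,0.407,1],
    [-0.079,-0.1,-0.209,0.407,1],
    [-0.079,-0.1,-0.209,0.407,1],
    [-0.079,-0.1,-0.209,0.407,1],
    [-0.079,-0.1,-0.209,0.407,1],
    [-0.079,-0.1,-0.209,0.407,1],
    [-0.079,-0.1,-0.209,0.407,1],
    [-0.079,-0.1,-0.209,0.407,1],
  ],
  newtons=40,
)

```text
time: 2.45
ee_pos: [0.3695, -0.3311, 0.3098]
tcp_rot: [-19.8, 90.0, 160.2]
wrist_force: [0.3, -0.5, -0.5]
opening: 0.0856
```

```bash
cat > tray.py <<'E'
from h import *
f,P,M,K=look('wrist'); print('cam',M[:3,3].round(3),'axis',M[:3,2].round(2)); print(pose()[0].round(3))
cv2.imwrite('pics/tray1.png',f); np.savez('tray1.npz',f=f,P=P)
for k in ['bay_long','bay_short','bay_plane','bay_spanner']:
    for q in cams.spot_in(k,'wrist')[:1]: print(k,np.round(q['rect']),round(q['confidence'],2))
v=np.isfinite(P[...,2]); print(np.nanmin(P[v],0),np.nanmax(P[v],0))
E
python3 tray.py
```

```text
cam [ 0.448 -0.33   0.451] axis [-0.31  0.   -0.95]
[[-0.001 -0.001 -1.     0.369]
 [ 0.    -1.     0.001 -0.331]
 [-1.    -0.     0.001  0.31 ]
 [ 0.     0.     0.     1.   ]]
bay_long [292.   2. 362. 177.] 0.78
bay_short [250.   0. 306. 171.] 0.82
bay_plane [202.   0. 256. 173.] 0.82
bay_spanner [145.   0. 207. 173.] 0.94
[-1.1564528  -1.79336878 -0.74123703] [0.5901177  0.87741498 0.40728771]
```

View pics/tray1.png

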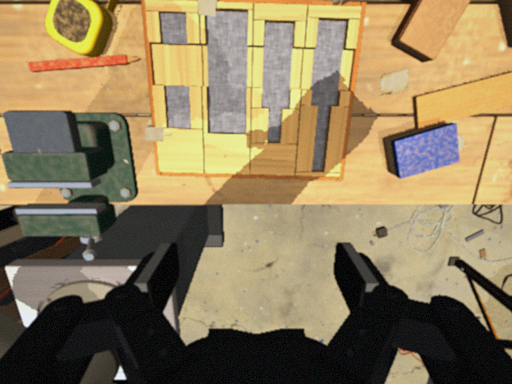

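```bash
python3 - <<'E'
from h import *
z=np.load('tray1.npz'); f=z['f']; P=z['P']
h=cv2.cvtColor(f,cv2.COLOR_BGR2HSV); g=(h[...,1]<90)
# tray angle from edges of bay long sides
for k,a,b,sh in [('spanner',145,205,0),('plane',203,252,0),('short',255,300,1),('long',305,355,1)]:
    m=np.zeros(g.shape,bool); m[5:174,a:b]=g[5:174,a:b]
    m=cv2.morphologyEx(m.astype(np.uint8),cv2.MORPH_OPEN,np.ones((5,3)))>0
    m&=(P[...,2]<.022)&(P[...,2]>0)
    Q=P[m]; print(k,len(Q),'x',np.percentile(Q[:,0],[.5,99.5]).round(4),'zmed',np.median(Q[:,2]).round(4))
    c=[]
    for x in np.arange(.33,.58,.01):
        q=Q[abs(Q[:,0]-x)<.005]
        if len(q)>20: l,r=np.percentile(q[:,1],[2,98]); c.append((x,(l+r)/2,r-l))
    c=np.array(c); print(np.polyfit(c[:,0]-.45,c[:,1],1).round(4)); print(' '.join(f'{x:.2f}:{y:.3f}/{w*1e3:.0f}' for x,y,w in c))
E
```

```text
spanner 1739 x [0.413 0.568] zmed 0.0154
[-0.0581 -0.2073]
0.41:-0.194/63 0.42:-0.208/33 0.43:-0.209/34 0.44:-0.209/34 0.45:-0.210/34 0.46:-0.210/33 0.47:-0.210/35 0.53:-0.212/34 0.54:-0.212/33 0.55:-0.212/34 0.56:-0.213/34 0.57:-0.213/34
plane 4743 x [0.4046 0.5717] zmed 0.0094
[-0.0264 -0.285 ]
0.40:-0.286/50 0.41:-0.283/56 0.42:-0.284/57 0.43:-0.284/56 0.44:-0.284/56 0.45:-0.285/56 0.46:-0.284/57 0.47:-0.285/56 0.48:-0.286/59 0.49:-0.287/58 0.50:-0.287/58 0.51:-0.287/58 0.52:-0.287/58 0.53:-0.287/57 0.54:-0.287/56 0.55:-0.287/56 0.56:-0.287/57 0.57:-0.288/55
short 2894 x [0.3919 0.5579] zmed 0.0094
[-0.0297 -0.3591]
0.39:-0.358/18 0.40:-0.358/18 0.41:-0.358/18 0.42:-0.358/19 0.43:-0.358/19 0.44:-0.359/37 0.45:-0.359/40 0.46:-0.359/41 0.47:-0.359/41 0.48:-0.360/42 0.49:-0.360/42 0.50:-0.361/42 0.51:-0.361/42 0.52:-0.361/42 0.53:-0.362/40 0.54:-0.362/41 0.55:-0.362/40 0.56:-0.363/38
long 3094 x [0.3438 0.5605] zmed 0.0095
[-0.0238 -0.4341]
0.35:-0.432/15 0.36:-0.432/16 0.37:-0.432/15 0.38:-0.432/16 0.39:-0.433/15 0.40:-0.433/16 0.41:-0.433/16 0.42:-0.434/15 0.43:-0.434/16 0.44:-0.434/16 0.45:-0.435/37 0.46:-0.435/38 0.47:-0.433/40 0.48:-0.434/41 0.49:-0.434/40 0.50:-0.434/42 0.51:-0.435/42 0.52:-0.436/41 0.53:-0.436/39 0.54:-0.437/38 0.55:-0.437/39 0.56:-0.437/38
```

```bash
python3 - <<'E'
from h import *
z=np.load('side0.npz'); f=z['f']; P=z['P']
h=cv2.cvtColor(f,cv2.COLOR_BGR2HSV); g=(h[...,1]<90)
for k,y0 in [('spanner',-.213),('plane',-.29),('short',-.363),('long',-.438)]:
    m=g&(abs(P[...,1]-y0)<.034)&(P[...,0]>.33)&(P[...,0]<.58)&(P[...,2]<.022)&(P[...,2]>0)
    Q=P[m]; print(k,len(Q),'x',np.percentile(Q[:,0],[.5,99.5]).round(4),'zmed',np.median(Q[:,2]).round(4))
    c=[]
    for x in np.arange(.42,.58,.02):
        q=Q[abs(Q[:,0]-x)<.01]
        if len(q)>10: l,r=np.percentile(q[:,1],[2,98]); c.append((x,(l+r)/2,r-l))
    print(' '.join(f'{x:.2f}:{y:.3f}/{w*1e3:.0f}' for x,y,w in c))
go(.40,.13,.33,90)
E
```

```text
spanner 364 x [0.415  0.5669] zmed 0.0168
0.42:-0.215/32 0.44:-0.215/32 0.46:-0.216/33 0.48:-0.217/30 0.54:-0.217/34 0.56:-0.219/32
plane 881 x [0.4084 0.5699] zmed 0.0108
0.42:-0.292/48 0.44:-0.292/49 0.46:-0.291/49 0.48:-0.289/57 0.50:-0.288/58 0.52:-0.289/57 0.54:-0.295/48 0.56:-0.295/49
short 451 x [0.3961 0.5567] zmed 0.0109
0.42:-0.365/10 0.44:-0.366/28 0.46:-0.367/31 0.48:-0.363/44 0.50:-0.364/42 0.52:-0.364/42 0.54:-0.370/30 0.56:-0.370/35
long 447 x [0.349 0.559] zmed 0.0109
0.42:-0.441/12 0.44:-0.443/19 0.46:-0.441/33 0.48:-0.436/40 0.50:-0.438/41 0.52:-0.440/41 0.54:-0.445/29 0.56:-0.445/34
shift [-0.0199 -0.4613 -0.0298] roll -0.002 rad (world 0.1deg; rows 0.0) q6 138.2 dist 0.463
```

apply_moves(
  commands=[
    [-0.02,-0.23,-0.05,-0.75,1],
    [-0.02,-0.23,-0.05,-0.75,1],
    [-0.02,-0.23,-0.05,-0.75,1],
    [-0.02,-0.23,-0.05,-0.75,1],
    [-0.02,-0.23,-0.05,-0.75,1],
    [-0.02,-0.47,-0.08,-1.57,1],
    [-0.02,-0.47,-0.08,-1.57,1],
    [-0.02,-0.47,-0.08,-1.57,1],
    [-0.02,-0.47,-0.08,-1.57,1],
    [-0.02,-0.47,-0.08,-1.57,1],
    [-0.02,-0.47,-0.08,-1.57,1],
    [-0.02,-0.47,-0.08,-1.57,1],
  ],
)

```text
time: 3.9
ee_pos: [0.4503, 0.1392, 0.3296]
tcp_rot: [-90.5, 89.9, 179.5]
wrist_force: [-0.3, -0.1, -0.2]
opening: 0.0854
```

apply_moves(
  commands=[
    [0,0,0,-0.8,1],
    [0,0,0,-0.8,1],
    [0,0,0,-0.8,1],
    [0,0,0,-0.8,1],
    [0,0,0,-0.8,1],
    [0,0,0,-1.57,1],
    [0,0,0,-1.57,1],
    [0,0,0,-1.57,1],
    [0,0,0,-1.57,1],
    [0,0,0,-1.57,1],
    [0,0,0,-1.57,1],
    [0,0,0,-1.57,1],
  ],
)

```text
time: 5.1
ee_pos: [0.4503, 0.1379, 0.3298]
tcp_rot: [-176.7, 89.9, -177.0]
wrist_force: [0.2, -0.2, -0.1]
opening: 0.0852
```

```bash
cat > tools.py <<'E'
from h import *
import sys
t=sys.argv[1]
f,P,M,K=look('wrist'); T,o=pose(); print('cam',M[:3,3].round(3)); print(T.round(3),o['q'].round(1))
cv2.imwrite(f'pics/{t}.png',f); np.savez(f'{t}.npz',f=f,P=P,M=M,K=K)
for k in ['long_driver','short_driver','small_plane','ring_spanner']:
    for q in cams.spot_in(k,'wrist')[:2]:
        a=np.round(q['rect']).astype(int); print(k,a,round(q['confidence'],2))
E
python3 tools.py tools1
```

```text
cam [0.37  0.14  0.471]
[[-0.001  0.006  1.     0.45 ]
 [-0.     1.    -0.006  0.138]
 [-1.    -0.    -0.001  0.33 ]
 [ 0.     0.     0.     1.   ]] [ 17.   -2.3  13.9 106.2   0.   17.4]
long_driver [221 187 240 287] 0.83
short_driver [288 204 305 273] 0.72
small_plane [269  61 311 162] 0.85
ring_spanner [219 100 246 184] 0.82
```

View pics/tools1.png

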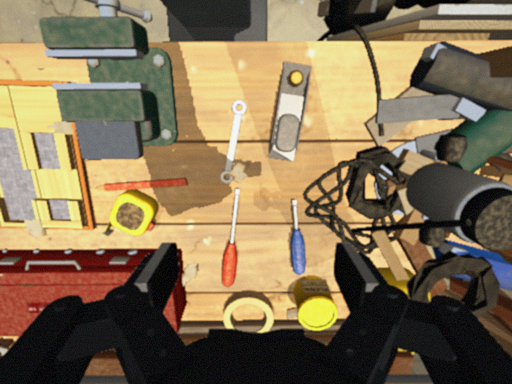

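```bash
python3 - <<'E'
from h import *
z=np.load('tools1.npz'); f=z['f'].astype(int); P=z['P']
H=cv2.cvtColor(z['f'],cv2.COLOR_BGR2HSV)
m0=(P[...,0]>.3)&(P[...,0]<.6)&(P[...,1]>.13)&(P[...,1]<.16); print('bench z',np.nanmedian(P[m0][:,2]))
for k,(a,b,c,d) in {'long':(221,187,240,287),'short':(288,204,305,273),'plane':(269,61,311,162),'span':(219,98,248,184)}.items():
    r=np.zeros(P.shape[:2],bool); r[b-2:d+3,a-3:c+4]=1
    m=r&(P[...,2]>{'plane':.03,'span':.0035}.get(k,.006))&(P[...,2]<.06)
    print(k);axis(P,m)
    if k in('plane','span'): 
        axis(P,r&(P[...,2]>.0035)&(P[...,2]<.06)&(H[...,1]<90))
    if k in('long','short'):
        mh=r&(H[...,1]>150)&(P[...,2]>.012)&((H[...,0]<8)|(H[...,0]>100)); print(' handle');axis(P,mh)
    if k=='span':
        # bar centre
        for x in np.arange(.39,.50,.015):
            q=P[m&(abs(P[...,0]-x)<.006)]; print(round(x,3),q[:,1].mean().round(4),np.ptp(q[:,1]).round(3),np.median(q[:,2]).round(4))
E
```

```text
bench z 0.4083528688019944
long
n 749 mid [0.6111 0.0918] len 0.1967 wid 0.0253 ang -7.14 z95 0.025 ends [0.514 0.104] [0.709 0.08 ]
 handle
n 300 mid [0.6636 0.0863] len 0.0886 wid 0.024 ang -6.39 z95 0.0242 ends [0.62  0.092] [0.708 0.082]
short
n 716 mid [0.6094 0.2165] len 0.1438 wid 0.0273 ang 1.93 z95 0.032 ends [0.538 0.213] [0.681 0.218]
 handle
n 33 mid [0.6213 0.2135] len 0.0567 wid 0.0201 ang -6.92 z95 0.0205 ends [0.593 0.213] [0.649 0.206]
plane
n 735 mid [0.413  0.1879] len 0.0565 wid 0.0318 ang -9.57 z95 0.0399 ends [0.385 0.192] [0.441 0.183]
n 2038 mid [0.3843 0.1924] len 0.1493 wid 0.0433 ang -9.83 z95 0.0388 ends [0.311 0.205] [0.458 0.18 ]
span
n 813 mid [0.4327 0.1037] len 0.1391 wid 0.0375 ang -5.98 z95 0.033 ends [0.363 0.11 ] [0.502 0.095]
n 746 mid [0.4329 0.1039] len 0.1396 wid 0.0368 ang -6.79 z95 0.033 ends [0.363 0.11 ] [0.502 0.094]
0.39 0.1074 0.012 0.005
0.405 0.1043 0.014 0.0055
0.42 0.1011 0.012 0.0054
0.435 0.0977 0.012 0.0055
0.45 0.0948 0.012 0.0052
0.465 0.1014 0.034 0.0185
0.48 0.1012 0.045 0.0285
0.495 0.094 0.041 0.0078
```

```bash
python3 - <<'E'
from h import *
go(.3975,.1893,.10,80.2)
E
```

```text
shift [ 0.2297  0.0503 -0.0527] roll 0.167 rad (world -9.6deg; rows 1.1) q6 17.3 dist 0.241
```

apply_moves(
  commands=[
    [0.23,0.05,-0.053,0.167,1],
    [0.23,0.05,-0.053,0.167,1],
    [0.23,0.05,-0.053,0.167,1],
    [0.23,0.05,-0.053,0.167,1],
    [0.23,0.05,-0.053,0.167,1],
    [0.23,0.05,-0.053,0.167,1],
    [0.23,0.05,-0.053,0.167,1],
    [0.23,0.05,-0.053,0.167,1],
    [0.23,0.05,-0.053,0.167,1],
  ],
)

```text
time: 6.25
ee_pos: [0.3987, 0.1893, 0.1021]
tcp_rot: [47.8, 89.9, 38.0]
wrist_force: [-0.2, -0.1, -0.1]
opening: 0.0855
```

```bash
python3 tools.py plane1; python3 - <<'E'
from h import *
z=np.load('plane1.npz'); P=z['P']; H=cv2.cvtColor(z['f'],cv2.COLOR_BGR2HSV)
m=(P[...,0]>.28)&(P[...,0]<.49)&(P[...,1]>.14)&(P[...,1]<.25)&(P[...,2]>.006)&(P[...,2]<.045)
axis(P,m)
go(.3975,.1893,.001,80.2)
E
```

```text
cam [0.319 0.204 0.243]
[[ 0.001  0.171  0.985  0.399]
 [ 0.001  0.985 -0.171  0.189]
 [-1.     0.002  0.001  0.102]
 [ 0.     0.     0.     1.   ]] [ 25.4 -10.7 -19.3  81.3   0.   35.2]
long_driver [192 308 205 337] 0.51
short_driver [285 315 300 327] 0.67
small_plane [228  86 283 264] 0.75
ring_spanner [153 172 179 298] 0.63
n 6583 mid [0.4016 0.1937] len 0.1628 wid 0.0483 ang -3.78 z95 0.0387 ends [0.32  0.198] [0.483 0.188]
shift [ 0.0993  0.0002 -0.    ] roll -0.000 rad (world 0.0deg; rows 0.0) q6 35.2 dist 0.099
```

View pics/plane1.png

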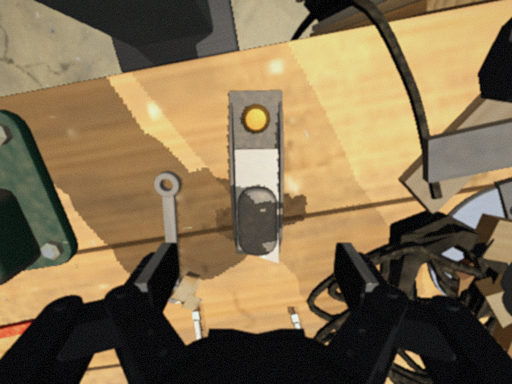

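Seen from close by, the plane (columns 229–283, rows 90–262) is centred between the fingers and aligned with them. Descending to grip it.

apply_moves(
  commands=[
    [0.05,0,0,0,1],
    [0.08,0,0,0,1],
    [0.1,0,0,0,1],
    [0.1,0,0,0,1],
    [0.1,0,0,0,1],
    [0.1,0,0,0,-1],
    [0.1,0,0,0,-1],
    [0.1,0,0,0,-1],
    [0.1,0,0,0,-1],
    [0.1,0,0,0,-1],
    [0.1,0,0,0,-1],
    [0.1,0,0,0,-1],
  ],
  newtons=80,
)

```text
time: 7.7
ee_pos: [0.3984, 0.1897, 0.0018]
tcp_rot: [59.6, 89.9, 49.8]
wrist_force: [-1.0, 1.1, 7.2]
opening: 0.0434
```

apply_moves(
  commands=[
    [-0.01,0,0,0,-1],
    [-0.05,0,0,0,-1],
    [-0.1,0,0,0,-1],
    [-0.15,0,0,0,-1],
    [-0.2,0,0,0,-1],
    [-0.2,0,0,0,-1],
    [-0.2,0,0,0,-1],
  ],
)

```text
time: 8.4
ee_pos: [0.3983, 0.1894, 0.2023]
tcp_rot: [50.7, 89.8, 40.9]
wrist_force: [-0.5, -0.6, -8.3]
opening: 0.0437
```

```bash
python3 tools.py plane2; python3 - <<'E'
from h import *
go(.500,-.2875,.20,88.4)
E
```

```text
cam [0.319 0.204 0.343]
[[ 0.     0.17   0.985  0.398]
 [ 0.001  0.985 -0.17   0.189]
 [-1.     0.001 -0.     0.201]
 [ 0.     0.     0.     1.   ]] [ 25.4 -10.5  -8.2  92.3   0.1  35.2]
long_driver [210 290 221 327] 0.56
short_driver [290 296 302 326] 0.78
small_plane [207  78 307 333] 0.67
ring_spanner [181 154 198 247] 0.78
shift [-4.000e-04 -4.521e-01  1.822e-01] roll -0.143 rad (world 8.2deg; rows 1.0) q6 35.2 dist 0.487
```

View pics/plane2.png

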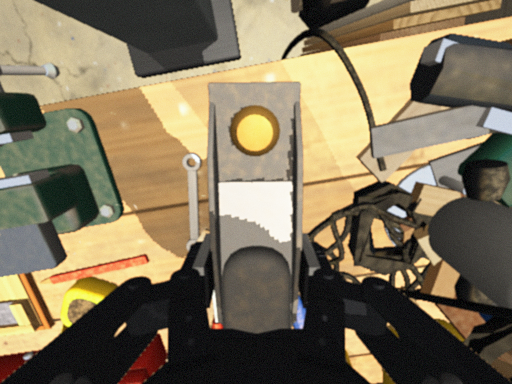

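```bash
python3 - <<'E'
from h import *
T,o=pose(); P=np.load('plane2.npz')['P']
Q=(P-T[:3,3])@T[:3,:3]
m=(abs(Q[...,1])<.03)&(Q[...,0]<.01)&(Q[...,0]>-.06)&(Q[...,2]<.0)&(Q[...,2]>-.13)
q=Q[m]; print(np.percentile(q[:,2],[.2,1,3]).round(4),np.percentile(q[:,1],[1,99]).round(4))
for a in np.arange(-.09,-.01,.01):
    s=q[abs(q[:,2]-a)<.005]; print(a.round(2),len(s),np.median(s[:,0]).round(4),(np.percentile(s[:,1],[3,97])).round(4))
E
```

```text
[-0.09   -0.0891 -0.0872] [-0.0281  0.0286]
-0.09 1036 -0.0032 [-0.0202  0.0216]
-0.08 2043 -0.0035 [-0.0204  0.0218]
-0.07 2055 -0.0136 [-0.0203  0.0219]
-0.06 1769 -0.0123 [-0.0202  0.0222]
-0.05 1836 -0.0037 [-0.0201  0.0224]
-0.04 2169 -0.0122 [-0.0197  0.022 ]
-0.03 1834 -0.0141 [-0.0198  0.0223]
-0.02 1772 -0.0157 [-0.0196  0.0226]
```

apply_moves(
  commands=[
    [0,-0.45,0.182,-0.143,-1],
    [0,-0.45,0.182,-0.143,-1],
    [0,-0.45,0.182,-0.143,-1],
    [0,-0.45,0.182,-0.143,-1],
    [0,-0.45,0.182,-0.143,-1],
    [0,-0.45,0.182,-0.143,-1],
    [0,-0.45,0.182,-0.143,-1],
    [0,-0.45,0.182,-0.143,-1],
    [0,-0.45,0.182,-0.143,-1],
    [0,-0.45,0.182,-0.143,-1],
    [0,-0.45,0.182,-0.143,-1],
    [0,-0.45,0.182,-0.143,-1],
  ],
)

```text
time: 9.85
ee_pos: [0.4995, -0.2861, 0.1977]
tcp_rot: [151.4, 89.7, 149.7]
wrist_force: [-0.7, -0.2, -7.4]
opening: 0.0432
```

```bash
python3 tools.py plane3; python3 - <<'E'
from h import *
go(.501,-.2879,.07,88.4)
E
```

```text
cam [ 0.42  -0.283  0.339]
[[-0.003  0.029  1.     0.5  ]
 [ 0.002  1.    -0.029 -0.285]
 [-1.     0.002 -0.003  0.198]
 [ 0.     0.     0.     1.   ]] [-29.7   8.2   9.9  92.    0.  -28.1]
long_driver [499 263 512 310] 0.83
small_plane [206  79 302 334] 0.63
shift [ 0.1298 -0.0035  0.0011] roll 0.001 rad (world -0.1deg; rows 0.0) q6 -28.1 dist 0.13
```

View pics/plane3.png

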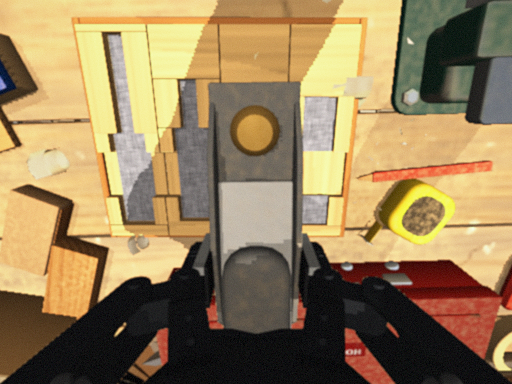

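```bash
cat > bays.py <<'E'
from h import *
import sys
z=np.load(sys.argv[1]+'.npz'); f=z['f']; P=z['P']; H=cv2.cvtColor(f,cv2.COLOR_BGR2HSV); g=H[...,1]<70
for k,y0 in [('spanner',-.213),('plane',-.2875),('short',-.362),('long',-.436)]:
    m=g&(abs(P[...,1]-y0)<.03)&(P[...,0]>.33)&(P[...,0]<.58)&(P[...,2]<.024)&(P[...,2]>0)
    m=cv2.morphologyEx(m.astype(np.uint8),cv2.MORPH_OPEN,np.ones((3,3)))>0
    Q=P[m]
    if len(Q)<50: continue
    print(k,len(Q),'x',np.percentile(Q[:,0],[.5,99.5]).round(4),'zmed',np.median(Q[:,2]).round(4),end=' ')
    for x in np.arange(.36,.58,.02):
        q=Q[abs(Q[:,0]-x)<.01]
        if len(q)>30: l,r=np.percentile(q[:,1],[2,98]); print(f'{x:.2f}:{(l+r)/2:.4f}/{(r-l)*1e3:.0f}',end=' ')
    print()
E
python3 bays.py plane3
```

```text
spanner 2416 x [0.413  0.5677] zmed 0.0154 0.42:-0.2095/35 0.44:-0.2098/34 0.46:-0.2109/35 0.48:-0.2105/33 0.54:-0.2114/31 0.56:-0.2113/30 
short 3214 x [0.3911 0.5564] zmed 0.0094 0.40:-0.3592/16 0.42:-0.3596/16 0.44:-0.3610/35 0.46:-0.3615/36 0.48:-0.3625/34 0.50:-0.3636/33 0.52:-0.3642/33 0.54:-0.3656/33 0.56:-0.3658/33 
long 3992 x [0.344  0.5596] zmed 0.0095 0.36:-0.4334/14 0.38:-0.4311/20 0.40:-0.4316/20 0.42:-0.4324/20 0.44:-0.4362/33 0.46:-0.4362/35 0.48:-0.4340/40 0.50:-0.4351/40 0.52:-0.4358/40 0.54:-0.4389/35 0.56:-0.4396/35
```

apply_moves(
  commands=[
    [0.05,-0.003,0.001,0,-1],
    [0.1,-0.003,0.001,0,-1],
    [0.14,-0.003,0.001,0,-1],
    [0.15,-0.003,0.001,0,-1],
    [0.16,-0.003,0.001,0,-1],
    [0.17,-0.003,0.001,0,-1],
    [0.178,-0.003,0.001,0,-1],
    [0.184,-0.003,0.001,0,-1],
    [0.187,-0.003,0.001,0,-1],
    [0.187,-0.003,0.001,0,-1],
    [0.187,-0.003,0.001,0,-1],
  ],
)

```text
time: 11.2
ee_pos: [0.5011, -0.2875, 0.0133]
tcp_rot: [161.6, 90.0, 160.1]
wrist_force: [0.4, 0.6, -6.5]
opening: 0.0436
```

apply_moves(
  commands=[
    [0.001,0,0,0,-1],
    [0.002,0,0,0,-1],
    [0.002,0,0,0,-1],
  ],
)

```text
time: 11.5
ee_pos: [0.5012, -0.2876, 0.0129]
tcp_rot: [-23.0, 90.0, -24.5]
wrist_force: [-5.2, 3.1, 6.0]
opening: 0.0437
```

apply_moves(
  commands=[
    [0,0,0,0,0.0],
    [0,0,0,0,0.2],
    [0,0,0,0,0.4],
    [0,0,0,0,0.4],
    [0,0,0,0,0.4],
  ],
)

```text
time: 12.0
ee_pos: [0.5015, -0.2877, 0.0131]
tcp_rot: [-26.9, 89.9, -28.4]
wrist_force: [0.5, 0.1, -1.0]
opening: 0.0599
```

apply_moves(
  commands=[
    [-0.03,0,0,0,0.4],
    [-0.08,0,0,0,0.4],
    [-0.13,0,0,0,0.4],
    [-0.18,0,0,0,0.4],
    [-0.19,0,0,0,1],
    [-0.19,0,0,0,1],
  ],
)

```text
time: 12.6
ee_pos: [0.5022, -0.2881, 0.2054]
tcp_rot: [-27.7, 89.7, -29.2]
wrist_force: [0.1, -0.2, -1.1]
opening: 0.0848
```

```bash
python3 tools.py plane4; python3 - <<'E'
from h import *
go(.4455,.0955,.13,78.5)
E
```

```text
cam [ 0.421 -0.284  0.346]
[[ 0.002  0.027  1.     0.502]
 [-0.001  1.    -0.027 -0.288]
 [-1.    -0.001  0.002  0.203]
 [ 0.     0.     0.     1.   ]] [-29.9   8.3  10.5  92.2   0.  -28.3]
long_driver [498 255 512 306] 0.91
long_driver [ 81  16 174 230] 0.25
small_plane [234  90 280 221] 0.93
shift [ 0.0715  0.3811 -0.0653] roll 0.174 rad (world -10.0deg; rows 1.2) q6 -28.3 dist 0.393
```

View pics/plane4.png

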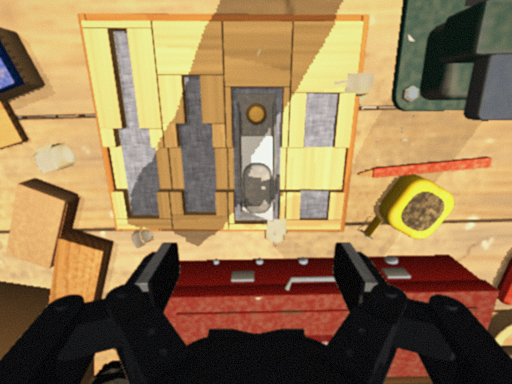

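The plane sits centred in its pocket (columns 233–281, pocket 231–285). Next is the spanner.

apply_moves(
  commands=[
    [0,0.381,-0.065,0.174,1],
    [0,0.381,-0.065,0.174,1],
    [0,0.381,-0.065,0.174,1],
    [0,0.381,-0.065,0.174,1],
    [0,0.381,-0.065,0.174,1],
    [0,0.381,-0.065,0.174,1],
    [0,0.381,-0.065,0.174,1],
    [0,0.381,-0.065,0.174,1],
    [0,0.381,-0.065,0.174,1],
    [0.08,0.381,-0.065,0.174,1],
    [0.08,0.381,-0.065,0.174,1],
    [0.08,0.381,-0.065,0.174,1],
  ],
)

```text
time: 14.05
ee_pos: [0.4431, 0.0944, 0.1167]
tcp_rot: [-164.3, 89.4, -175.9]
wrist_force: [0.1, 1.0, -0.1]
opening: 0.0855
```

```bash
python3 tools.py span1; python3 - <<'E'
from h import *
z=np.load('span1.npz'); P=z['P']; H=cv2.cvtColor(z['f'],cv2.COLOR_BGR2HSV)
T,o=pose()
for x in np.arange(.365,.455,.01):
    m=(abs(P[...,0]-x)<.004)&(P[...,1]>.06)&(P[...,1]<.13)&(P[...,2]>.003)&(P[...,2]<.02)
    if m.sum()>5: q=P[m]; l,r=np.percentile(q[:,1],[3,97]); print(round(x,3),((l+r)/2).round(4),(r-l).round(3),np.median(q[:,2]).round(4),m.sum())
go(.4455,.0955,.002,78.5)
E
```

```text
cam [0.366 0.112 0.258]
[[-0.006  0.2    0.98   0.444]
 [ 0.     0.98  -0.2    0.095]
 [-1.    -0.001 -0.006  0.12 ]
 [ 0.     0.     0.     1.   ]] [ 12.   -8.6 -15.5  83.4   0.1  23.5]
long_driver [276 253 287 330] 0.7
short_driver [376 257 413 371] 0.93
0.365 0.1113 0.017 0.0071 114
0.375 0.1113 0.021 0.0072 118
0.385 0.1107 0.015 0.0064 130
0.395 0.107 0.012 0.0056 115
0.405 0.105 0.012 0.0055 109
0.415 0.1026 0.011 0.0055 99
0.425 0.1006 0.011 0.0056 98
0.435 0.0985 0.011 0.0054 97
0.445 0.0965 0.011 0.0054 94
0.455 0.0945 0.011 0.0056 92
shift [ 0.1213 -0.0002 -0.0012] roll -0.001 rad (world 0.0deg; rows 0.0) q6 23.5 dist 0.121
```

View pics/span1.png

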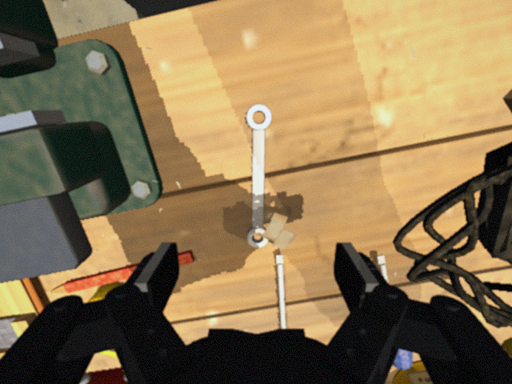

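apply_moves(
  commands=[
    [0.05,0.001,-0.001,0,1],
    [0.1,0.001,-0.001,0,1],
    [0.115,0.001,-0.001,0,1],
    [0.122,0.001,-0.001,0,0],
    [0.122,0.001,-0.001,0,-0.5],
    [0.122,0.001,-0.001,0,-1],
    [0.122,0.001,-0.001,0,-1],
    [0.122,0.001,-0.001,0,-1],
    [0.122,0.001,-0.001,0,-1],
    [0.122,0.001,-0.001,0,-1],
    [0.122,0.001,-0.001,0,-1],
  ],
  newtons=60,
)

```text
time: 15.4
ee_pos: [0.4468, 0.0968, 0.0027]
tcp_rot: [47.7, 89.8, 36.2]
wrist_force: [-1.1, 0.2, 6.2]
opening: 0.0097
```

apply_moves(
  commands=[
    [-0.01,0,0,0,-1],
    [-0.05,0,0,0,-1],
    [-0.1,0,0,0,-1],
    [-0.15,0,0,0,-1],
    [-0.2,0,0,0,-1],
    [-0.2,0,0,0,-1],
    [-0.2,0,0,0,-1],
  ],
)

```text
time: 16.1
ee_pos: [0.4468, 0.0965, 0.2044]
tcp_rot: [36.9, 89.7, 25.3]
wrist_force: [-0.7, -0.7, -1.3]
opening: 0.0095
```

```bash
python3 tools.py span2; python3 - <<'E'
from h import *
T,o=pose(); P=np.load('span2.npz')['P']
Q=(P-T[:3,3])@T[:3,:3]
m=(abs(Q[...,1])<.03)&(Q[...,0]<.02)&(Q[...,0]>-.04)&(Q[...,2]<-.015)&(Q[...,2]>-.13)
q=Q[m]; print(len(q),'front',np.percentile(q[:,2],[.5,1,3]).round(4))
for a in np.arange(-.085,-.015,.01):
    s=q[abs(q[:,2]-a)<.005]; print(a.round(3),len(s),np.median(s[:,0]).round(4),(np.percentile(s[:,1],[3,97])).round(4))
go(.5024,-.2125,.20,88.4)
E
```

```text
cam [0.367 0.114 0.345]
[[ 0.003  0.2    0.98   0.446]
 [ 0.002  0.98  -0.2    0.096]
 [-1.     0.003  0.002  0.203]
 [ 0.     0.     0.     1.   ]] [12.1 -8.5 -6.2 92.1  0.1 23.7]
long_driver [267 214 274 329] 0.62
short_driver [344 218 375 294] 0.92
small_plane [  0 242  29 305] 0.72
ring_spanner [231  94 279 332] 0.81
ring_spanner [ 89 216 204 250] 0.6
3191 front [-0.0838 -0.0833 -0.082 ]
-0.085 255 -0.007 [-0.0056  0.009 ]
-0.075 564 -0.007 [-0.009   0.0121]
-0.065 587 -0.0069 [-0.0076  0.0106]
-0.055 445 -0.0056 [-0.0039  0.0074]
-0.045 403 -0.0056 [-0.004  0.007]
-0.035 382 -0.0057 [-0.0042  0.0071]
-0.025 380 -0.0057 [-0.0043  0.0073]
-0.015 175 -0.0056 [-0.0044  0.0074]
shift [ 0.0009 -0.2912  0.1173] roll -0.173 rad (world 9.9deg; rows 1.2) q6 23.7 dist 0.314
```

apply_moves(
  commands=[
    [0,-0.291,0.118,-0.173,-1],
    [0,-0.291,0.118,-0.173,-1],
    [0,-0.291,0.118,-0.173,-1],
    [0,-0.291,0.118,-0.173,-1],
    [0,-0.291,0.118,-0.173,-1],
    [0,-0.291,0.118,-0.173,-1],
    [0,-0.291,0.118,-0.173,-1],
    [0.09,-0.291,0.118,-0.173,-1],
    [0.12,-0.291,0.118,-0.173,-1],
    [0.13,-0.291,0.118,-0.173,-1],
    [0.13,-0.291,0.118,-0.173,-1],
  ],
)

```text
time: 17.45
ee_pos: [0.4999, -0.211, 0.0653]
tcp_rot: [150.2, 89.4, 148.5]
wrist_force: [-0.4, -0.6, -0.4]
opening: 0.0096
```

```bash
python3 tools.py span3; python3 bays.py span3; python3 - <<'E'
from h import *
go(.503,-.2123,.020,88.4)
E
```

```text
cam [ 0.421 -0.208  0.207]
[[-0.004  0.028  1.     0.501]
 [ 0.003  1.    -0.028 -0.212]
 [-1.     0.003 -0.004  0.069]
 [ 0.     0.     0.     1.   ]] [-22.9   4.5  -8.4  77.4   0.1 -21.3]
small_plane [101  91 193 298] 0.58
ring_spanner [233  95 280 329] 0.8
ring_spanner [189   3 314 275] 0.56
spanner 2359 x [0.4123 0.4733] zmed 0.0155 0.42:-0.2102/36 0.44:-0.2109/36 0.46:-0.2112/36 0.48:-0.2118/36 
plane 6788 x [0.4038 0.5471] zmed 0.0139 0.40:-0.2855/53 0.42:-0.2857/53 0.44:-0.2825/47 0.46:-0.2829/46 0.48:-0.2609/6 0.50:-0.2611/7 0.52:-0.2613/7 0.54:-0.2625/5 
short 7618 x [0.3911 0.5563] zmed 0.0095 0.40:-0.3625/10 0.42:-0.3632/10 0.44:-0.3637/31 0.46:-0.3638/32 0.48:-0.3600/40 0.50:-0.3605/40 0.52:-0.3612/40 0.54:-0.3663/32 0.56:-0.3671/32 
long 69 x [0.5113 0.5265] zmed 0.0094 0.52:-0.4166/6 
shift [ 0.0533  0.0003 -0.0015] roll -0.000 rad (world 0.0deg; rows 0.0) q6 -21.3 dist 0.053
```

View pics/span3.png

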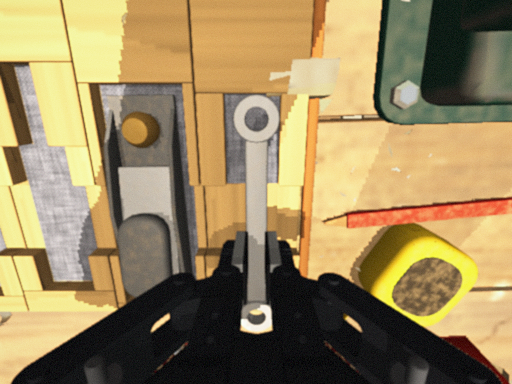

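apply_moves(
  commands=[
    [0.02,0,0.001,0,-1],
    [0.032,0,0.001,0,-1],
    [0.042,0,0.001,0,-1],
    [0.048,0,0.001,0,-1],
    [0.052,0,0.001,0,-1],
    [0.053,0,0.001,0,-1],
    [0.053,0,0.001,0,-1],
  ],
)

```text
time: 18.4
ee_pos: [0.5056, -0.2127, 0.0205]
tcp_rot: [3.1, 89.8, 1.5]
wrist_force: [0.0, 0.5, -1.3]
opening: 0.0093
```

apply_moves(
  commands=[
    [0.0,0,-0.002,0,-1],
    [0.001,0,-0.002,0,-1],
    [0.002,0,-0.002,0,-1],
    [0.002,0,-0.002,0,-0.8],
    [0.001,0,-0.002,0,-0.5],
    [0.0,0,-0.002,0,-0.2],
    [0.0,0,-0.002,0,-0.2],
    [0.0,0,-0.002,0,-0.2],
  ],
)

```text
time: 19.2
ee_pos: [0.5036, -0.2127, 0.0205]
tcp_rot: [2.0, 89.8, 0.4]
wrist_force: [-0.2, 0.8, 0.9]
opening: 0.0338
```

apply_moves(
  commands=[
    [-0.03,0,0,0,-0.2],
    [-0.08,0,0,0,-0.2],
    [-0.13,0,0,0,-0.2],
    [-0.18,0,0,0,-0.2],
    [-0.19,0,0,0,1],
    [-0.19,0,0,0,1],
  ],
)

```text
time: 19.8
ee_pos: [0.5039, -0.213, 0.2125]
tcp_rot: [-9.8, 89.6, -11.4]
wrist_force: [-0.4, -0.5, -1.0]
opening: 0.0621
```

```bash
python3 tools.py span4; python3 - <<'E'
from h import *
P=np.load('span4.npz')['P']
for x in np.arange(.405,.58,.012):
    m=(abs(P[...,0]-x)<.004)&(abs(P[...,1]+.212)<.02)
    m2=m&(abs(P[...,1]+.212)<.004)
    print(round(x,3),np.median(P[m2][:,2]).round(4),end=' | ')
go(.648,.217,.20,92); go(.648,.217,.12,92)
E
```

```text
cam [ 0.422 -0.209  0.353]
[[ 0.004  0.028  1.     0.503]
 [-0.     1.    -0.028 -0.213]
 [-1.    -0.     0.004  0.21 ]
 [ 0.     0.     0.     1.   ]] [-23.    3.8   6.5  92.5   0.1 -21.4]
long_driver [441 164 503 301] 0.61
small_plane [172  90 219 219] 0.56
ring_spanner [247  99 263 210] 0.97
0.405 0.0231 | 0.417 0.0159 | 0.429 0.0157 | 0.441 0.0236 | 0.453 0.0228 | 0.465 0.0225 | 0.477 0.0226 | 0.489 0.2951 | 0.501 0.0225 | 0.513 0.0226 | 0.525 0.0227 | 0.537 0.0232 | 0.549 0.0156 | 0.561 0.0237 | 0.573 0.023 | shift [0.009  0.4333 0.1336] roll -0.063 rad (world 3.6deg; rows 0.4) q6 -21.4 dist 0.454
shift [0.089  0.4332 0.1335] roll -0.063 rad (world 3.6deg; rows 0.4) q6 -21.4 dist 0.462
```

View pics/span4.png

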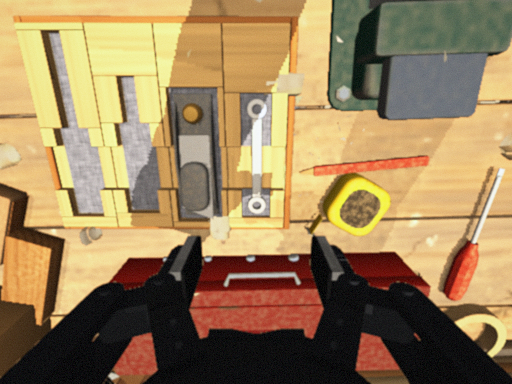

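The spanner is seated, with an even top height. Next is the short driver.

apply_moves(
  commands=[
    [0,0.429,0.127,-0.07,1],
    [0,0.429,0.127,-0.07,1],
    [0,0.429,0.127,-0.07,1],
    [0,0.429,0.127,-0.07,1],
    [0,0.429,0.127,-0.07,1],
    [0,0.429,0.127,-0.07,1],
    [0,0.429,0.127,-0.07,1],
    [0,0.429,0.127,-0.07,1],
    [0,0.429,0.127,-0.07,1],
    [0,0.429,0.127,-0.07,1],
    [0.06,0.429,0.127,-0.07,1],
    [0.06,0.429,0.127,-0.07,1],
  ],
)

```text
time: 21.25
ee_pos: [0.6386, 0.2122, 0.1416]
tcp_rot: [-170.1, 89.5, -167.7]
wrist_force: [-1.0, -0.1, -2.1]
opening: 0.0852
```

```bash
cat > drv.py <<'E'
from h import *
import sys
t,x0,x1,y0,y1=sys.argv[1],*map(float,sys.argv[2:6])
P=np.load(t+'.npz')['P']
for x in np.arange(x0,x1,.01):
    m=(abs(P[...,0]-x)<.003)&(P[...,1]>y0)&(P[...,1]<y1)&(P[...,2]>.006)&(P[...,2]<.06)
    if m.sum()>4: q=P[m]; l,r=np.percentile(q[:,1],[3,97]); print(round(x,3),((l+r)/2).round(4),'w',(r-l).round(3),'z',np.percentile(q[:,2],90).round(4),m.sum())
E
python3 tools.py short1; python3 drv.py short1 .52 .70 .185 .24
```

```text
cam [0.559 0.211 0.283]
[[-0.008 -0.042  0.999  0.639]
 [-0.002  0.999  0.042  0.212]
 [-1.    -0.001 -0.008  0.143]
 [ 0.     0.     0.     1.   ]] [18.3 22.  20.5 89.   0.1 15.9]
long_driver [121  46 149 250] 0.74
short_driver [244  82 274 230] 0.61
0.52 0.2284 w 0.01 z 0.0125 71
0.53 0.2317 w 0.016 z 0.041 118
0.54 0.2219 w 0.034 z 0.0394 167
0.55 0.2192 w 0.026 z 0.0363 120
0.56 0.2233 w 0.032 z 0.0302 102
0.57 0.2106 w 0.006 z 0.0149 47
0.58 0.212 w 0.006 z 0.0151 44
0.59 0.213 w 0.011 z 0.0174 60
0.6 0.214 w 0.016 z 0.02 107
0.61 0.2153 w 0.022 z 0.0234 152
0.62 0.2162 w 0.026 z 0.0249 163
0.63 0.217 w 0.026 z 0.0251 157
0.64 0.218 w 0.026 z 0.025 151
0.65 0.2193 w 0.025 z 0.0254 147
0.66 0.2203 w 0.026 z 0.0252 135
0.67 0.2207 w 0.025 z 0.0249 120
0.68 0.2217 w 0.021 z 0.0234 87
```

View pics/short1.png

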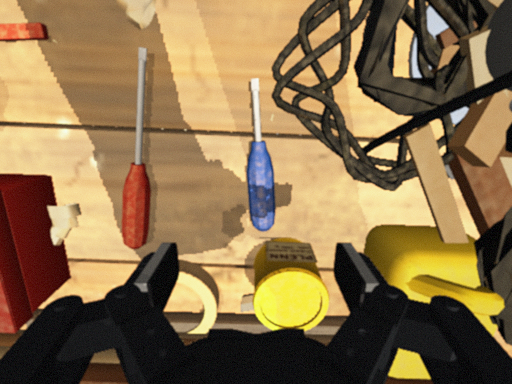

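```bash
python3 - <<'E'
from h import *
z=np.load('short1.npz'); M,K,P=z['M'],z['K'],z['P']
def ray(u,v,h):
    d=M[:3,:3]@np.array([(u-K[0,2])/K[0,0],(v-K[1,2])/K[1,1],1]); return (M[:3,3]+d*(h-M[2,3])/d[2]).round(4)
for n,u,v,h in [('s tip',254,79,.014),('s end',263,231,.010),('s hstart',257,141,.018),('l tip',142,47,.014),('l end',134,248,.010),('l hstart',138,163,.018)]: print(n,ray(u,v,h)[:2])
for (y0,y1) in [(.15,.185),(.185,.21),(.21,.235),(.235,.28)]:
    m=(P[...,2]>.04)&(P[...,2]<.16)&(P[...,0]>.58)&(P[...,1]>y0)&(P[...,1]<y1)
    if m.any(): print('can',y0,P[m].min(0).round(3),P[m].max(0).round(3))
m=(P[...,2]>.04)&(P[...,2]<.16)&(P[...,0]>.66)&(abs(P[...,1]-.225)<.03)
print(np.percentile(P[m][:,0],[1,5,20]).round(3),np.percentile(P[m][:,2],[50,95]).round(3))
E
python3 drv.py short1 .62 .72 .06 .12
```

```text
s tip [0.5352 0.2073]
s end [0.6908 0.2235]
s hstart [0.5912 0.2125]
l tip [0.5129 0.1061]
l end [0.7184 0.0781]
l hstart [0.618  0.0949]
can 0.15 [0.628 0.15  0.041] [0.812 0.172 0.16 ]
can 0.21 [0.7   0.214 0.04 ] [0.769 0.235 0.069]
can 0.235 [0.624 0.235 0.04 ] [0.771 0.28  0.16 ]
[0.701 0.702 0.708] [0.064 0.067]
0.62 0.0917 w 0.012 z 0.0184 85
0.63 0.0907 w 0.016 z 0.0209 132
0.64 0.09 w 0.021 z 0.0235 151
0.65 0.0889 w 0.024 z 0.025 156
0.66 0.0884 w 0.024 z 0.0252 149
0.67 0.0868 w 0.024 z 0.0249 146
0.68 0.0857 w 0.024 z 0.0253 144
0.69 0.0836 w 0.025 z 0.0248 137
0.7 0.0831 w 0.022 z 0.0242 119
0.71 0.084 w 0.015 z 0.0225 53
```

```bash
python3 - <<'E'
from h import *
go(.637,.2178,.001,95.7)
E
```

```text
shift [ 0.1505  0.0051 -0.0054] roll -0.058 rad (world 3.3deg; rows 0.4) q6 15.9 dist 0.151
```

apply_moves(
  commands=[
    [0.03,0.005,-0.004,-0.058,1],
    [0.08,0.005,-0.004,-0.058,1],
    [0.12,0.005,-0.003,-0.058,1],
    [0.135,0.005,-0.003,-0.058,1],
    [0.14,0.005,-0.003,-0.058,1],
    [0.14,0.005,-0.003,-0.058,1],
  ],
)

```text
time: 22.1
ee_pos: [0.6404, 0.218, 0.0135]
tcp_rot: [22.4, 89.6, 28.0]
wrist_force: [0.2, -0.4, -0.3]
opening: 0.0848
```

```bash
python3 - <<'E'
from h import *
go(.637,.2178,.001,95.7); print(pose()[0].round(3))
E
```

```text
shift [ 0.0125  0.0002 -0.0035] roll -0.001 rad (world 0.0deg; rows 0.0) q6 13.1 dist 0.013
[[ 0.005 -0.099  0.995  0.64 ]
 [ 0.003  0.995  0.099  0.218]
 [-1.     0.002  0.006  0.014]
 [ 0.     0.     0.     1.   ]]
```

apply_moves(
  commands=[
    [0.006,0,-0.003,0,1],
    [0.012,0,-0.003,0,1],
    [0.012,0,-0.003,0,0],
    [0.012,0,-0.003,0,-0.5],
    [0.012,0,-0.003,0,-1],
    [0.012,0,-0.003,0,-1],
    [0.012,0,-0.003,0,-1],
    [0.012,0,-0.003,0,-1],
    [0.012,0,-0.003,0,-1],
    [0.012,0,-0.003,0,-1],
  ],
  newtons=50,
)

```text
time: 23.1
ee_pos: [0.6377, 0.2178, 0.002]
tcp_rot: [21.8, 89.6, 27.5]
wrist_force: [-1.4, -1.0, 4.5]
opening: 0.0257
```

apply_moves(
  commands=[
    [-0.01,0,0,0,-1],
    [-0.05,0,0,0,-1],
    [-0.1,0,0,0,-1],
    [-0.15,0,0,0,-1],
    [-0.2,0,0,0,-1],
    [-0.2,0,0,0,-1],
    [-0.2,0,0,0,-1],
  ],
)

```text
time: 23.8
ee_pos: [0.637, 0.2173, 0.2035]
tcp_rot: [19.5, 89.5, 25.1]
wrist_force: [0.5, 0.2, -1.5]
opening: 0.0257
```

```bash
cat > held.py <<'E'
from h import *
import sys
T,o=pose(); P=np.load(sys.argv[1]+'.npz')['P']
Q=(P-T[:3,3])@T[:3,:3]
m=(abs(Q[...,1])<.03)&(Q[...,0]<.02)&(Q[...,0]>-.04)&(Q[...,2]<-.015)&(Q[...,2]>-.17)
q=Q[m]; print(len(q),'front',np.percentile(q[:,2],[.5,1,3]).round(4))
for a in np.arange(-.155,-.015,.01):
    s=q[abs(q[:,2]-a)<.005]
    if len(s)>5: print(a.round(3),len(s),'top',np.percentile(s[:,0],10).round(4),(np.percentile(s[:,1],[3,97])).round(4))
E
python3 tools.py short2; python3 held.py short2; python3 - <<'E'
from h import *
go(.498,-.3605,.20,88.4)
E
```

```text
cam [0.556 0.21  0.344]
[[ 0.005 -0.099  0.995  0.636]
 [ 0.003  0.995  0.099  0.217]
 [-1.     0.002  0.006  0.201]
 [ 0.     0.     0.     1.   ]] [18.8 21.8 26.7 94.6  0.1 13.1]
long_driver [137  49 169 220] 0.97
short_driver [229  50 282 333] 0.96
4457 front [-0.1018 -0.1013 -0.0991]
-0.105 96 top -0.0146 [-0.0012  0.0053]
-0.095 397 top -0.0156 [-0.0012  0.0054]
-0.085 335 top -0.0166 [-0.0008  0.005 ]
-0.075 301 top -0.0165 [-0.0009  0.0046]
-0.065 279 top -0.0165 [-0.001   0.0047]
-0.055 269 top -0.0165 [-0.0011  0.0048]
-0.045 505 top -0.0199 [-0.0046  0.0082]
-0.035 788 top -0.0225 [-0.0071  0.0105]
-0.025 979 top -0.025 [-0.0095  0.0127]
-0.015 508 top -0.0262 [-0.0107  0.0139]
shift [-0.0016 -0.561  -0.1942] roll 0.127 rad (world -7.3deg; rows 0.8) q6 13.1 dist 0.594
```

apply_moves(
  commands=[
    [0,-0.562,-0.193,0.127,-1],
    [0,-0.562,-0.193,0.127,-1],
    [0,-0.562,-0.193,0.127,-1],
    [0,-0.562,-0.193,0.127,-1],
    [0,-0.562,-0.193,0.127,-1],
    [0,-0.562,-0.193,0.127,-1],
    [0,-0.562,-0.193,0.127,-1],
    [0,-0.562,-0.193,0.127,-1],
    [0,-0.562,-0.193,0.127,-1],
    [0,-0.562,-0.193,0.127,-1],
    [0,-0.562,-0.193,0.127,-1],
    [0,-0.562,-0.193,0.127,-1],
  ],
)

```text
time: 25.25
ee_pos: [0.498, -0.3634, 0.1974]
tcp_rot: [57.4, 89.8, 55.8]
wrist_force: [0.6, 0.8, -1.1]
opening: 0.0252
```

```bash
python3 - <<'E'
from h import *
go(.499,-.3615,.08,88.4);go(.499,-.3615,.013,88.4)
E
```

```text
shift [0.1174 0.0016 0.0007] roll -0.001 rad (world 0.0deg; rows 0.0) q6 -34.6 dist 0.117
shift [0.1844 0.0014 0.0006] roll -0.001 rad (world 0.0deg; rows 0.0) q6 -34.6 dist 0.184
```

apply_moves(
  commands=[
    [0.05,0.001,0.001,0,-1],
    [0.1,0.001,0.001,0,-1],
    [0.13,0.001,0.001,0,-1],
    [0.13,0.001,0.001,0,-1],
    [0.13,0.001,0.001,0,-1],
  ],
)

```text
time: 25.75
ee_pos: [0.499, -0.3618, 0.0676]
tcp_rot: [74.9, 89.8, 73.3]
wrist_force: [0.4, 0.7, -0.1]
opening: 0.0255
```

```bash
python3 tools.py short3; python3 held.py short3 | head -1; python3 bays.py short3; python3 - <<'E'
from h import *
go(.499,-.3615,.013,88.4)
E
```

```text
cam [ 0.418 -0.358  0.208]
[[ 0.003  0.028  1.     0.5  ]
 [ 0.002  1.    -0.028 -0.362]
 [-1.     0.002  0.003  0.069]
 [ 0.     0.     0.     1.   ]] [-36.   13.9   2.3  78.3   0.2 -34.4]
short_driver [228  47 279 334] 0.74
small_plane [317  86 402 288] 0.7
ring_spanner [423 100 497 282] 0.87
4692 front [-0.1043 -0.1037 -0.1015]
spanner 5798 x [0.4129 0.5674] zmed 0.0184 0.42:-0.2074/31 0.44:-0.2082/31 0.46:-0.2085/31 0.48:-0.2083/28 0.50:-0.2065/23 0.52:-0.2110/31 0.54:-0.2113/32 0.56:-0.2117/30 
plane 6450 x [0.4039 0.5553] zmed 0.014 0.40:-0.2836/50 0.42:-0.2838/50 0.44:-0.2878/44 0.46:-0.2883/44 0.48:-0.3119/7 0.50:-0.3122/7 0.52:-0.3125/7 0.54:-0.3118/5 0.56:-0.3072/12 
short 3363 x [0.3905 0.4996] zmed 0.0095 0.40:-0.3575/19 0.42:-0.3580/20 0.44:-0.3587/40 0.46:-0.3592/41 0.48:-0.3598/40 0.50:-0.3605/41 
long 9781 x [0.3552 0.5568] zmed 0.0095 0.36:-0.4327/15 0.38:-0.4331/15 0.40:-0.4336/15 0.42:-0.4329/18 0.44:-0.4353/32 0.46:-0.4352/36 0.48:-0.4339/40 0.50:-0.4344/40 0.52:-0.4352/40 0.54:-0.4375/36 0.56:-0.4379/37 
shift [ 0.0565  0.001  -0.0015] roll -0.001 rad (world 0.0deg; rows 0.0) q6 -34.4 dist 0.057
```

View pics/short3.png

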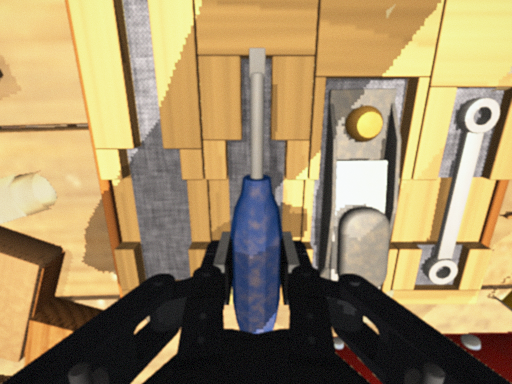

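apply_moves(
  commands=[
    [0.02,0.001,0,0,-1],
    [0.035,0.001,0,0,-1],
    [0.045,0.001,0,0,-1],
    [0.051,0.001,0,0,-1],
    [0.055,0.001,0,0,-1],
    [0.056,0.001,0,0,-1],
    [0.057,0.001,0,0,-1],
    [0.057,0.001,0,0,-1],
  ],
)

```text
time: 26.8
ee_pos: [0.5007, -0.3617, 0.0131]
tcp_rot: [7.3, 89.7, 5.7]
wrist_force: [-0.0, 0.1, -0.2]
opening: 0.0255
```

apply_moves(
  commands=[
    [0.001,0,0,0,-1],
    [0.001,0,0,0,-1],
    [0.001,0,0,0,-0.3],
    [0,0,0,0,-0.1],
    [0,0,0,0,0.05],
    [0,0,0,0,0.05],
    [0,0,0,0,0.05],
  ],
)

```text
time: 27.5
ee_pos: [0.5007, -0.3617, 0.013]
tcp_rot: [7.9, 89.7, 6.3]
wrist_force: [-0.7, 0.4, 0.4]
opening: 0.0447
```

apply_moves(
  commands=[
    [-0.03,0,0,0,0.05],
    [-0.08,0,0,0,0.05],
    [-0.13,0,0,0,0.05],
    [-0.18,0,0,0,0.05],
    [-0.19,0,0,0,1],
    [-0.19,0,0,0,1],
  ],
)

```text
time: 28.1
ee_pos: [0.5006, -0.3624, 0.2055]
tcp_rot: [-11.5, 89.5, -13.2]
wrist_force: [-0.0, -0.4, -1.2]
opening: 0.0721
```

```bash
python3 tools.py short4; python3 - <<'E'
from h import *
P=np.load('short4.npz')['P']
for x in np.arange(.395,.56,.01):
    m=(abs(P[...,0]-x)<.003)&(abs(P[...,1]+.3605)<.018)&(P[...,2]>.015)&(P[...,2]<.06)
    if m.sum()>4: q=P[m]; l,r=np.percentile(q[:,1],[3,97]); print(round(x,3),((l+r)/2).round(4),(r-l).round(3),np.percentile(q[:,2],90).round(4),end=' | ')
go(.659,.0868,.20,82.2)
E
```

```text
cam [ 0.419 -0.358  0.346]
[[ 0.006  0.028  1.     0.5  ]
 [ 0.     1.    -0.028 -0.362]
 [-1.     0.     0.006  0.203]
 [ 0.     0.     0.     1.   ]] [-36.   13.7  16.8  92.8   0.2 -34.4]
short_driver [241  80 269 211] 0.74
short_driver [342  19 435 227] 0.22
small_plane [296  92 342 218] 0.71
ring_spanner [362  98 395 213] 0.8
ring_spanner [414 160 512 175] 0.66
0.395 -0.3605 0.035 0.024 | 0.405 -0.3602 0.035 0.0245 | 0.415 -0.3606 0.035 0.0254 | 0.425 -0.3603 0.034 0.0253 | 0.435 -0.3606 0.035 0.0253 | 0.445 -0.3591 0.006 0.0261 | 0.455 -0.3594 0.013 0.0298 | 0.465 -0.3603 0.017 0.032 | 0.475 -0.36 0.023 0.0348 | 0.485 -0.3609 0.026 0.0361 | 0.495 -0.361 0.026 0.0363 | 0.505 -0.3613 0.027 0.0362 | 0.515 -0.3617 0.027 0.0362 | 0.525 -0.3619 0.027 0.0361 | 0.535 -0.3622 0.025 0.0353 | 0.545 -0.3629 0.021 0.0345 | 0.555 -0.361 0.033 0.0232 | shift [0.0023 0.4526 0.1469] roll 0.108 rad (world -6.2deg; rows 0.7) q6 -34.4 dist 0.476
```

View pics/short4.png

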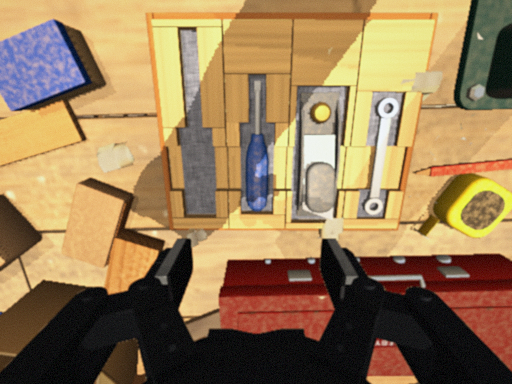

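The short driver is seated, with its handle top about 27 mm above the bay floor. The long driver is last.

apply_moves(
  commands=[
    [0,0.453,0.147,0.108,1],
    [0,0.453,0.147,0.108,1],
    [0,0.453,0.147,0.108,1],
    [0,0.453,0.147,0.108,1],
    [0,0.453,0.147,0.108,1],
    [0,0.453,0.147,0.108,1],
    [0,0.453,0.147,0.108,1],
    [0,0.453,0.147,0.108,1],
    [0,0.453,0.147,0.108,1],
    [0,0.453,0.147,0.108,1],
    [0.08,0.453,0.147,0.108,1],
    [0.08,0.453,0.147,0.108,1],
  ],
)

```text
time: 29.55
ee_pos: [0.6585, 0.0887, 0.1182]
tcp_rot: [113.7, 89.9, 106.0]
wrist_force: [-1.1, 1.1, -0.7]
opening: 0.0853
```

```bash
python3 tools.py long1; python3 drv.py long1 .52 .72 .06 .13; python3 - <<'E'
from h import *
go(.659,.0868,.011,82.2)
E
```

```text
cam [0.579 0.101 0.259]
[[-0.008  0.135  0.991  0.656]
 [ 0.001  0.991 -0.135  0.088]
 [-1.    -0.    -0.008  0.113]
 [ 0.     0.     0.     1.   ]] [ 7.6 20.3 15.  85.1  0.1 15.3]
long_driver [236  15 271 250] 0.87
0.52 0.1041 w 0.007 z 0.0137 73
0.53 0.1031 w 0.006 z 0.0153 67
0.54 0.1017 w 0.006 z 0.0152 65
0.55 0.1003 w 0.006 z 0.0151 63
0.56 0.0991 w 0.006 z 0.0152 56
0.57 0.0979 w 0.006 z 0.0153 53
0.58 0.0965 w 0.006 z 0.015 51
0.59 0.095 w 0.006 z 0.0153 50
0.6 0.0937 w 0.006 z 0.0149 49
0.61 0.0927 w 0.006 z 0.015 50
0.62 0.0909 w 0.013 z 0.0184 102
0.63 0.0896 w 0.017 z 0.0206 145
0.64 0.0886 w 0.023 z 0.0236 181
0.65 0.0876 w 0.026 z 0.025 186
0.66 0.0861 w 0.026 z 0.0251 182
0.67 0.0851 w 0.026 z 0.025 170
0.68 0.0837 w 0.026 z 0.025 163
0.69 0.0823 w 0.026 z 0.0251 157
0.7 0.0815 w 0.024 z 0.0239 128
0.71 0.0817 w 0.019 z 0.0232 56
shift [ 0.1127 -0.0008 -0.0008] roll -0.001 rad (world 0.0deg; rows 0.0) q6 15.3 dist 0.113
```

View pics/long1.png

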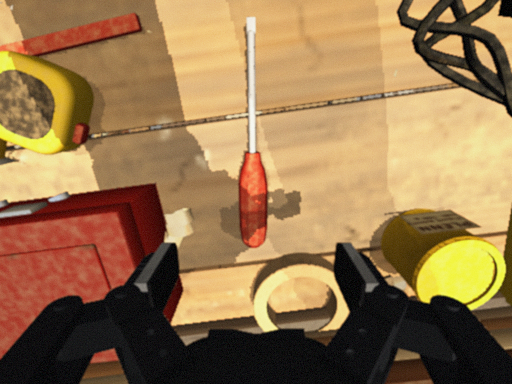

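```bash
python3 - <<'E'
from h import *
for t in ('long1','short1'):
    P=np.load(t+'.npz')['P']
    m=(P[...,2]>.03)&(P[...,2]<.2)&(P[...,0]>.6)&(P[...,0]<.7)&(P[...,1]<.07)&(P[...,1]>-.05)
    q=P[m]
    if len(q):
        for lo in (.03,.06,.1,.14):
            s=q[(q[:,2]>lo)&(q[:,2]<lo+.04)]
            if len(s)>5: print(t,lo,len(s),'ymax',np.percentile(s[:,1],[90,99,100]).round(3),'xmin',s[:,0].min().round(3),s[:,2].max().round(3))
go(.659,.0868,.001,82.2)
E
```

```text
long1 0.03 1752 ymax [-0.007 -0.006  0.012] xmin 0.636 0.07
long1 0.06 5747 ymax [-0.007 -0.006 -0.006] xmin 0.636 0.088
long1 0.1 347 ymax [0.049 0.049 0.049] xmin 0.639 0.14
long1 0.14 3041 ymax [0.049 0.051 0.054] xmin 0.634 0.18
short1 0.03 2305 ymax [-0.007 -0.006  0.012] xmin 0.637 0.07
short1 0.06 684 ymax [-0.006 -0.005 -0.005] xmin 0.637 0.078
shift [ 0.1227 -0.0009 -0.0008] roll -0.001 rad (world 0.0deg; rows 0.0) q6 15.3 dist 0.123
```

apply_moves(
  commands=[
    [0.05,-0.001,0,0,0.7],
    [0.09,-0.001,0,0,0.7],
    [0.112,-0.001,0,0,0.7],
    [0.118,-0.001,0,0,0.7],
    [0.122,-0.001,0,0,0.7],
    [0.122,-0.001,0,0,-0.2],
    [0.122,-0.001,0,0,-1],
    [0.122,-0.001,0,0,-1],
    [0.122,-0.001,0,0,-1],
    [0.122,-0.001,0,0,-1],
    [0.122,-0.001,0,0,-1],
    [0.122,-0.001,0,0,-1],
  ],
)

```text
time: 31.0
ee_pos: [0.6606, 0.0866, 0.0035]
tcp_rot: [34.0, 89.6, 26.2]
wrist_force: [-1.7, -0.1, 4.9]
opening: 0.0258
```

apply_moves(
  commands=[
    [-0.01,0,0,0,-1],
    [-0.05,0,0,0,-1],
    [-0.1,0,0,0,-1],
    [-0.15,0,0,0,-1],
    [-0.2,0,0,0,-1],
    [-0.2,0,0,0,-1],
    [-0.2,0,0,0,-1],
  ],
)

```text
time: 31.7
ee_pos: [0.6601, 0.0862, 0.2057]
tcp_rot: [27.2, 89.4, 19.3]
wrist_force: [0.2, -0.7, -2.2]
opening: 0.0259
```

```bash
python3 tools.py long2; python3 held.py long2; python3 - <<'E'
from h import *
go(.497,-.435,.20,88.4)
E
```

```text
cam [0.579 0.098 0.346]
[[ 0.006  0.136  0.991  0.659]
 [ 0.003  0.991 -0.136  0.086]
 [-1.     0.004  0.006  0.204]
 [ 0.     0.     0.     1.   ]] [ 7.4 20.7 25.5 94.5  0.1 15.2]
long_driver [232   0 282 334] 0.76
4664 front [-0.1197 -0.1192 -0.1169]
-0.125 13 top -0.0145 [-0.0012  0.0044]
-0.115 415 top -0.0157 [-0.0013  0.0046]
-0.105 395 top -0.0156 [-0.0014  0.0047]
-0.095 368 top -0.0155 [-0.0014  0.0048]
-0.085 307 top -0.0157 [-0.001   0.0045]
-0.075 297 top -0.0156 [-0.0011  0.0045]
-0.065 276 top -0.0155 [-0.0012  0.0046]
-0.055 265 top -0.0155 [-0.0013  0.0047]
-0.045 271 top -0.0155 [-0.003   0.0048]
-0.035 686 top -0.0197 [-0.0055  0.0085]
-0.025 899 top -0.0231 [-0.0087  0.0117]
-0.015 472 top -0.0243 [-0.0105  0.0133]
shift [-0.     -0.5382 -0.0893] roll -0.109 rad (world 6.2deg; rows 0.7) q6 15.2 dist 0.546
```

apply_moves(
  commands=[
    [0,-0.538,-0.089,-0.109,-1],
    [0,-0.538,-0.089,-0.109,-1],
    [0,-0.538,-0.089,-0.109,-1],
    [0,-0.538,-0.089,-0.109,-1],
    [0,-0.538,-0.089,-0.109,-1],
    [0,-0.538,-0.089,-0.109,-1],
    [0,-0.538,-0.089,-0.109,-1],
    [0,-0.538,-0.089,-0.109,-1],
    [0,-0.538,-0.089,-0.109,-1],
    [0,-0.538,-0.089,-0.109,-1],
    [0,-0.538,-0.089,-0.109,-1],
    [0,-0.538,-0.089,-0.109,-1],
  ],
)

```text
time: 33.15
ee_pos: [0.4945, -0.4394, 0.1977]
tcp_rot: [85.5, 89.8, 83.6]
wrist_force: [1.0, 0.5, -1.4]
opening: 0.0261
```

apply_moves(
  commands=[
    [0.05,0,0,0,-1],
    [0.1,0,0,0,-1],
    [0.13,0,0,0,-1],
    [0.13,0,0,0,-1],
    [0.13,0,0,0,-1],
  ],
)

```text
time: 33.65
ee_pos: [0.4945, -0.4384, 0.068]
tcp_rot: [97.9, 89.8, 96.0]
wrist_force: [0.3, -0.2, 0.5]
opening: 0.0257
```

```bash
python3 tools.py long3; python3 bays.py long3; python3 - <<'E'
from h import *
go(.4965,-.435,.0145,88.4)
E
```

```text
cam [ 0.414 -0.435  0.209]
[[ 0.002  0.033  0.999  0.495]
 [ 0.002  0.999 -0.033 -0.439]
 [-1.     0.002  0.002  0.07 ]
 [ 0.     0.     0.     1.   ]] [-41.6  20.2  10.1  79.9   0.2 -39.8]
long_driver [232   0 283 334] 0.65
short_driver [334  73 383 276] 0.82
small_plane [406  89 512 297] 0.96
plane 6444 x [0.4043 0.5713] zmed 0.0143 0.40:-0.2817/44 0.42:-0.2837/48 0.44:-0.2870/44 0.46:-0.2875/43 0.48:-0.3116/7 0.50:-0.3119/7 0.52:-0.3123/7 0.54:-0.3099/2 0.56:-0.2968/26 
short 3688 x [0.3906 0.5563] zmed 0.0095 0.40:-0.3550/15 0.42:-0.3597/7 0.44:-0.3567/36 0.46:-0.3575/38 0.48:-0.3599/41 0.50:-0.3761/10 0.52:-0.3764/10 0.54:-0.3750/8 0.56:-0.3737/10 
long 4331 x [0.3523 0.5081] zmed 0.0095 0.36:-0.4302/20 0.38:-0.4308/20 0.40:-0.4314/19 0.42:-0.4320/20 0.44:-0.4335/36 0.46:-0.4331/41 0.48:-0.4339/40 0.50:-0.4338/39 
shift [0.0555 0.0046 0.0007] roll -0.005 rad (world 0.3deg; rows 0.0) q6 -39.8 dist 0.056
```

View pics/long3.png

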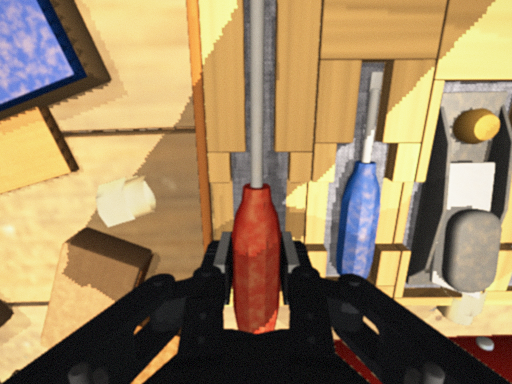

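apply_moves(
  commands=[
    [0.01,0.005,0.001,-0.004,-1],
    [0.02,0.005,0.001,-0.004,-1],
    [0.02,0.005,0.001,-0.004,-1],
    [0.035,0.005,0.001,-0.004,-1],
    [0.045,0.005,0.001,-0.004,-1],
    [0.05,0.005,0.001,-0.004,-1],
    [0.054,0.005,0.001,-0.004,-1],
    [0.056,0.005,0.001,-0.004,-1],
    [0.056,0.005,0.001,-0.004,-1],
    [0.056,0.005,0.001,-0.004,-1],
  ],
)

```text
time: 34.9
ee_pos: [0.4969, -0.4347, 0.0146]
tcp_rot: [9.7, 89.8, 8.1]
wrist_force: [-2.2, 0.7, 1.9]
opening: 0.0256
```

apply_moves(
  commands=[
    [0,0,0,0,-0.3],
    [0,0,0,0,-0.1],
    [0,0,0,0,0.05],
    [0,0,0,0,0.05],
    [0,0,0,0,0.05],
  ],
)

```text
time: 35.4
ee_pos: [0.4969, -0.4347, 0.0145]
tcp_rot: [11.3, 89.8, 9.6]
wrist_force: [0.0, 0.3, 0.5]
opening: 0.0449
```

apply_moves(
  commands=[
    [-0.03,0,0,0,0.05],
    [-0.08,0,0,0,0.05],
    [-0.13,0,0,0,0.05],
    [-0.18,0,0,0,0.05],
    [-0.2,0.08,-0.03,0,1],
    [-0.2,0.1,-0.06,0,1],
    [-0.2,0.1,-0.06,0,1],
    [-0.2,0.1,-0.06,0,1],
  ],
)

```text
time: 36.2
ee_pos: [0.4383, -0.3315, 0.2161]
tcp_rot: [-6.1, 89.7, -7.7]
wrist_force: [-0.2, 0.4, 0.2]
opening: 0.085
```

```bash
python3 tools.py end1; python3 - <<'E'
from h import *
z=np.load('end1.npz'); P,M,K=z['P'],z['M'],z['K']
for n,y0,xs in (('long',-.4345,(.34,.57)),('short',-.361,(.39,.57)),('spanner',-.212,(.41,.58)),('plane',-.287,(.4,.58))):
    print(n)
    for x in np.arange(xs[0],xs[1],.012):
        m=(abs(P[...,0]-x)<.004)&(abs(P[...,1]-y0)<.003)
        if m.any(): print(f'{x:.3f}:{np.median(P[m][:,2])*1e3:.1f}',end=' ')
    print()
E
```

```text
cam [ 0.357 -0.328  0.357]
[[ 0.005  0.028  1.     0.439]
 [-0.001  1.    -0.028 -0.333]
 [-1.    -0.001  0.005  0.215]
 [ 0.     0.     0.     1.   ]] [-37.2   4.5   7.8  93.1   0.1 -35.6]
long_driver [165  98 192 251] 0.92
short_driver [221 139 243 251] 0.84
short_driver [385 214 469 274] 0.58
small_plane [272 146 311 260] 0.77
ring_spanner [332 153 358 242] 0.6
long
0.340:22.9 0.352:23.0 0.364:24.9 0.376:24.3 0.388:24.8 0.400:25.6 0.412:25.0 0.424:25.4 0.436:24.7 0.448:24.5 0.460:29.3 0.472:33.6 0.484:35.4 0.496:35.7 0.508:35.9 0.520:35.7 0.532:35.5 0.544:34.0 0.556:13.7 0.568:23.3 
short
0.390:10.4 0.402:23.2 0.414:293.4 0.426:301.9 0.438:25.1 0.450:25.2 0.462:29.9 0.474:33.9 0.486:35.4 0.498:35.5 0.510:35.7 0.522:35.5 0.534:35.0 0.546:32.9 0.558:22.0 
spanner
0.410:22.8 0.422:23.9 0.434:22.1 0.446:22.8 0.458:22.6 0.470:22.4 0.482:22.5 0.494:22.5 0.506:22.3 0.518:22.6 0.530:22.7 0.542:23.8 
plane
0.400:22.7 0.412:13.3 0.424:274.7 0.436:253.2 0.448:247.2 0.460:21.9 0.472:24.6 0.484:26.8 0.496:43.7 0.508:45.5 0.520:47.6 0.532:49.6 0.544:50.4 0.556:36.8 0.568:15.0
```

```bash
python3 - <<'E'
from h import *
z=np.load('end1.npz'); M,K=z['M'],z['K']
def ray(u,v,h):
    d=M[:3,:3]@np.array([(u-K[0,2])/K[0,0],(v-K[1,2])/K[1,1],1]); return M[:3,3]+d*(h-M[2,3])/d[2]
for n,r,h,b in (('long',(165,98,192,251),.024,(.452,-.4335)),('short',(221,139,243,251),.024,(.474,-.3605)),('plane',(272,146,311,260),.03,(.488,-.2868)),('span',(332,153,358,242),.025,(.490,-.212))):
    u=(r[0]+r[2])/2; a,c=ray(u,r[1],h),ray(u,r[3],h); print(n,'x ends',a[0].round(3),c[0].round(3),'mid',((a+c)/2)[:2].round(4),'bay',b)
f,P,_,_=look('side'); r=cams.spot_in('pocket_tape','side'); print(r[0] if r else None); 
r=cams.spot_in('flat_pencil','side'); print(r[:1])
print(bot.job_done(), bot.get_obs()['wrist_force'])
E
```

```text
long x ends 0.35 0.551 mid [ 0.4506 -0.4299] bay (0.452, -0.4335)
short x ends 0.399 0.553 mid [ 0.476  -0.3627] bay (0.474, -0.3605)
plane x ends 0.408 0.566 mid [ 0.4873 -0.2855] bay (0.488, -0.2868)
span x ends 0.419 0.543 mid [ 0.4812 -0.2151] bay (0.49, -0.212)
{'rect': [225.6, 185.2, 257.9, 226.8], 'confidence': 0.75}
[{'rect': [236.2, 201.0, 266.4, 250.1], 'confidence': 0.54}]
the job is handed in; nothing more can be done
the job is handed in; nothing more can be done
```

I put all four tools into their own bays in the tray on the right and handed the job in at about 36 s of the 112 s allowed. The hand-in gives no verdict.

- **Heights:** In the last depth picture every tool lay flat on its bay floor. The two driver handles stood about 26 mm above the floor, the plane about 41 mm, and the spanner's top was even along its length.
- **Positions:** The two drivers and the plane measured within about 4 mm of their bay points.
- **Disagreement:** The detector's last box for the spanner put its middle about 9 mm off. That box only showed 124 mm of the 143 mm spanner. The close view just after setting it down showed both rings inside the pocket, and the gripper position put it about 2 mm off.
- **Missing check:** I could not view the last picture by eye, because the limit of 16 pictures was reached.
- **Tape measure and pencil:** Both were where they started, to within a few pixels in the side camera.
- **Gripper:** The gripper was open and clear of everything, about 0.2 m up, when I handed in.

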